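Hold a clock movement against the sprung contact of a pulse tester

TASK

Pick up the clock movement that lies on the yellow repair pad and set it square and flat on the white bed of the pulse tester, in front of the brass sprung plunger and not yet pushing it in. Then slide it along the bed against the plunger until its side meets the two steel stops, and finish while still gripping it and holding it there with a steady fingertip push, neither letting the spring back nor ramming it. Leave the spare movements and the other things on the bench where they are.

Things in the scene. Friction and masses are not known exactly. Their poses are not given: they have to be found in the camera images.
- movement: black quartz clock movement to be tested, loose, about 35 g: a square body 56 x 56 x 15 mm with a brass threaded shaft on top (8 mm wide, 6 mm off centre along its own x, its tip 32 mm above the underside). Lies shaft up. Origin: centre of the underside; x and y run square to its sides, z up. Grip it by two opposite sides; any of its four sides may face the plunger.
- repair_pad: flat yellow plastic pad 110 x 110 x 3 mm, fixed to the bench; origin: centre of its underside
- tester: pulse tester fixed to the bench; its own +x is the pushing direction. Origin on the bench. Grey base 160 x 100 x 8 mm (x -75 to +85). White bed 36 mm wide, x -72 to +32 mm, top 28 mm above the bench; the movement overhangs it 10 mm each side, with room there for fingers. Behind the stops, x +36 to +82 mm: green block and grey meter housing with orange lamp, 76 mm wide, at most 64 mm high.
- stops: two fixed steel stop pads of the tester, 12 mm wide, 15 mm high, at y = +-21 mm from its centre line, standing up from bed height; their faces look along the tester's -x and lie 30 mm along +x from the tester's origin. Origin: centre line, bed height, in the plane of the stop faces.
- stop_point (a point): point on the tester's centre line, at bed-top height (28 mm above the bench), in the plane of the stop faces; axes as the tester's. With the movement on the bed and against the stops, the movement's origin is 28 mm along -x from here.
- plunger (a joint): travel of the brass plunger (9 mm wide, axis 7.5 mm above the bed on the centre line), in m: 0 free, when its tip stands 10 mm in front of the stop faces; 0.010 when flush with them. Sprung: about 3 N to begin moving, about 8 N at 0.010; push beyond that (and beyond any drag on the bed) bears on the stops.
- spare_movement_a: spare clock movement, same black 56 mm square as the one to test, lying on the bare bench at the back; a bystander; origin: centre of its underside
- spare_movement_b: second spare clock movement, on the bare bench at the back; a bystander; origin: centre of its underside
- parts_tin: round grey screw-lid tin, 60 mm wide, 26 mm high, at the back; a bystander; origin: centre of its underside
- nippers: red-handled side nippers, 114 mm long, 14 mm high, lying at the left; a bystander; origin: centre of its underside
- tape: roll of brown tape, 93 mm wide, 45 mm high, lying at the left; a bystander; origin: centre of its underside
Not all that is in view belongs to the job. Leave any blue look-alike of the movement alone.

How it is judged:
By the outcome, as a careful person would: the job done as asked, in the order asked, and still so for the second after the job is handed in, while the arm keeps its last pose, push and grip.
It also fails if it takes over 51 s, if anything falls off the work surface, if the arm or the gripper's body presses on something with over 40 N, if the wrist force passes 120 N, or if a joint passes its speed limit or range.

ROBOT

A 6-joint arm with a two-finger parallel gripper is mounted at the origin on the work surface; the furniture and walls round the work are solid. World frame = base frame: x ahead of the robot, y to its left, z up, the work surface at z = 0. Lengths are in mm, angles in degrees, forces in N, time in s.
With the tool pointing down it reaches from about 375 to 925 mm from the base axis. Payload 5.7 kg.
Tool frame: the origin (TCP) lies at the centre of the arm's flange, where the gripper is bolted on; the fingertips stand ctrl.nose_length ahead of it and the grasp point (between the pads) lies 155 mm ahead of it (ctrl.nose_length is the distance from the TCP to the fingertips, in mm); z points along the fingers, y is the direction in which the jaws open and shut (so a half turn about z gives the same grasp; the last joint's range is limited). The gripper opens to 85 mm and grips with 20 to 120 N. Pads are 22 mm wide; open, the fingers measure 114 mm over their backs; the gripper's body (76 mm by 85 mm) begins 54 mm behind the grasp point. The pads swing forward as they close: fully open they stand 13 mm farther back than shut.
Start: joints at [-6.595, 20.558, 86.54, -0, 72.909, -6.595], TCP at [599.988, -0.006, 404.667] pointing down, gripper open.
Joint ranges: [-170.27, 170.27], [-57.76, 135], [12.27, 136.19], [-55.21, 235.2], [11.17, 155.16], [-170.74, 170.74]. Speed limits (degrees/s): [136.94, 136.94, 180, 180, 180, 180].

INTERFACE

Orientations are given as a 3x3 rotation matrix whose columns are the frame's x, y, z axes.
In Python, from station import ctrl, cams, boxes_of, regions_of gives the robot as it stands.
- The arm moves only by the tool jog_arm, never from a script. Its arguments are lists of equal length, an entry for each row: "hand": the finger opening in cm, from 0 to 8.54; "travel": the shift along the tool's x, y, z in cm, a list of three; "angular": the turn, a rotation vector about the tool's x, y, z in rad, a list of three. In form: {"hand": [hand, ...], "travel": [[dx, dy, dz], ...], "angular": [[wx, wy, wz], ...]}. A call has exactly 10 rows; each row shifts and turns the pose as measured when the row begins, along the tool's axes as they then stand; what a row does not reach is not made up. A row lasts 1/12 s, in which the tool goes at most 41.7 mm and 7.16 degrees, less where a joint would pass 70% of its speed; a pose out of reach is approached as far as the arm can. A call with a gripper value outside its range is refused whole. The fingers move at their own pace and stop on an object; the grip force is fixed at half the most. Time passes only in rows, so rows that do not move let the fingers close, or fill a call up. It gives the time, the measured TCP pose, the force and the opening at its end, in the units of the state.
- ctrl.read_state(): the state, without advancing time (a new reading comes with each control period).
- cams.grab_frame(name): name is "scene" or "side" or "wrist"; returns a dict with "img" (384x512x3 uint8, red, green, blue), "K" (3x3 intrinsics, pixels), "R" (3x3) and "t" (3): a world point X has camera coordinates R X + t. Camera axes: x right, y down, z forward; pixel columns grow to the right and rows downward; lengths in mm; the calibration is good to about 2 mm. A picture is of the moment at which its call begins. There is no depth.
- ctrl.hand_in(): hands the job in, once; it reports no verdict.
Trained networks look in a picture, given as the dict that the camera call returned (one of the last four; its "shot" number tells which), for a name from the list of things; names that differ only in an ending like _2 or _b are one class to them, and where a whole thing is asked for, a point or a joint stands for the part that bears it (a point fixed in the world has none). Each returns a list of dicts, best first, with "conf" (0 to 1); they miss things now and then, are a little off and sometimes report something else, mostly with a low value. They report only what shows in the picture. A call takes as long as a camera call. They do not tell look-alikes from the thing itself.
- boxes_of(thing, picture): "extent" ([left, top, width, height] in pixels, round what is visible of it).
- regions_of(thing, picture): "region" (384x512 bool, what is visible of it) and "extent" ([left, top, width, height] in pixels, round what is visible of it).
The state is a dict: "time": time; "joint_pos": joint angles; "joint_vel": joint speeds; "joint_efforts": joint torques, N m; "tool_pos": TCP position; "tool_rot": TCP orientation; "wrist_force": force on the tool from outside, world axes, zero at the start; "wrist_torque": the same for the moment, N m; "width": finger opening in mm.
Only numpy, scipy, OpenCV 4.12 (cv2) and the standard library are available. Lean on these libraries where they do the work, as an engineer would, in place of code of your own. Each camera call takes 0.05 s, during which the arm holds its last target.

## Working session

There is one attempt and no reset: what is moved stays moved. The work goes in short steps, Python scripts to look and compute and a tool call to move; the robot and the scene stay as the last step left them, time stands still between calls to the robot, and variables do not carry over. Pictures are saved under pics/ and viewed, and the job is handed in when it is done.

Besides the shell and the picture viewer there is one more tool, called after ">>>" as name(argument=value, ...) on one line, values as JSON. jog_arm: Moves the arm, as the interface text tells. Its arguments: {"type":"object","properties":{"hand":{"type":"array"},"travel":{"type":"array"},"angular":{"type":"array"}},"required":["hand","travel","angular"]}

```bash
mkdir -p pics; ls
python3 - <<'E'
from station import ctrl,cams
import cv2,json
print(ctrl.nose_length); s=ctrl.read_state(); print(s)
for n in ["scene","side"]:
    f=cams.grab_frame(n); cv2.imwrite(f"pics/{n}0.png",f["img"][:,:,::-1]); print(n,f["K"],f["R"],f["t"])
E
```

```text
pics
173.4
{'time': 0.0, 'joint_pos': array([-6.59395383e+00,  2.05991436e+01,  8.65996194e+01,  3.21402968e-04,
        7.29073576e+01, -6.59606569e+00]), 'joint_vel': array([ 0.05528956,  0.0099646 ,  0.04878215,  0.05540889,  0.09338164,
       -0.03090875]), 'joint_efforts': array([ 1.96551155e-03, -5.27614331e+01, -2.78626120e+01, -6.37880498e-05,
        1.32890840e-02, -2.81424428e-05]), 'tool_pos': array([5.99639743e+02, 4.33301469e-02, 4.03836522e+02]), 'tool_rot': array([[-3.50046167e-05,  9.99998308e-01, -1.83928517e-03],
       [ 9.99999976e-01,  3.54056645e-05,  2.18013343e-04],
       [ 2.18078095e-04, -1.83927749e-03, -9.99998285e-01]]), 'wrist_force': array([-0.0395847 , -0.00871467, -0.8072454 ]), 'wrist_torque': array([ 0.01768503, -0.00952562,  0.04163252]), 'width': 85.64370006305536}
scene [[439.68289432   0.         248.94180005]
 [  0.         439.68289432 187.03651334]
 [  0.           0.           1.        ]] [[ 0.70750696 -0.70652391 -0.01605812]
 [-0.49153191 -0.47563554 -0.72949792]
 [ 0.50776991  0.52401794 -0.6837945 ]] [-365.46761228  407.15708734  659.69163994]
side [[431.44443267   0.         255.35374784]
 [  0.         431.44443267 192.91393986]
 [  0.           0.           1.        ]] [[ 0.99894657  0.04258382 -0.01709875]
 [ 0.01550991 -0.6640079  -0.74756468]
 [-0.04318786  0.74651198 -0.66396888]] [-615.57210561   84.11352065 1048.77119303]
```

View pics/scene0.png

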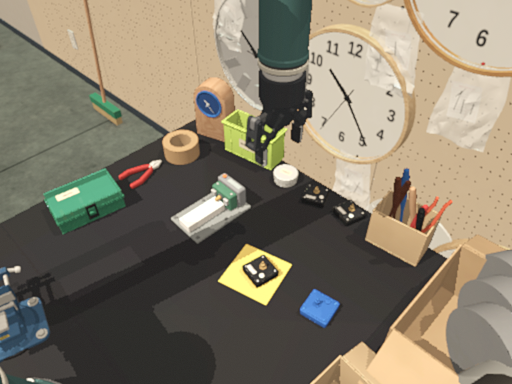

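View pics/side0.png

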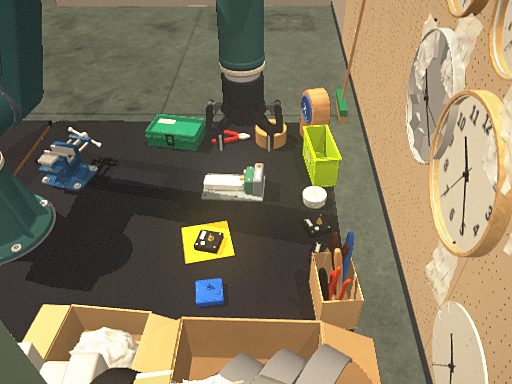

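Run:
```python
from station import ctrl,cams
import cv2
f=cams.grab_frame("wrist"); cv2.imwrite("pics/wrist0.png",f["img"][:,:,::-1]); print(f["K"],f["R"],f["t"])
```

```text
[[313.26688965   0.         257.48109087]
 [  0.         313.26688965 193.22572843]
 [  0.           0.           1.        ]] [[ 9.99996918e-01 -6.54045574e-04 -2.39506675e-03]
 [ 1.09042921e-04 -9.52176464e-01  3.05548638e-01]
 [-2.48036893e-03 -3.05547958e-01 -9.52173458e-01]] [-598.04132984  -39.51224973  379.92419749]
```

View pics/wrist0.png

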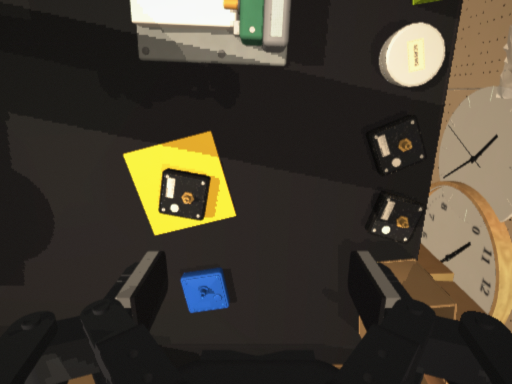

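The wrist view shows the movement on the yellow pad at about (185,195), a blue decoy at (205,290), spares at (397,147) and (397,217), and the tester at (215,30). I'll zoom in to measure.

```bash
cat > h.py <<'E'
import numpy as np
def ray(f,u,v,z):
    K,R,t=map(np.asarray,(f["K"],f["R"],f["t"]))
    d=R.T@np.linalg.solve(K,[u,v,1]); c=-R.T@t
    return c+d*(z-c[2])/d[2]
def proj(f,X):
    p=np.asarray(f["R"])@np.asarray(X)+np.asarray(f["t"]); p=np.asarray(f["K"])@p; return p[:2]/p[2]
E
python3 - <<'E'
from station import ctrl,cams,regions_of
from h import *
import cv2,pickle
F={}
for n in ["wrist","side","scene"]:
    f=cams.grab_frame(n);F[n]=f
    for th in ["movement","tester","repair_pad"]:
        for r in regions_of(th,f)[:5]:
            m=r["region"].astype(np.uint8); 
            c=max(cv2.findContours(m,0,2)[0],key=cv2.contourArea)
            q=cv2.boxPoints(cv2.minAreaRect(c)); z={"movement":18,"tester":8,"repair_pad":3}[th]
            print(n,th,round(r["conf"],2),r["extent"],[ray(f,*p,z)[:2].round(0).tolist() for p in q])
pickle.dump(F,open("f0.pkl","wb"))
w=F["wrist"]["img"][:,:,::-1]
cv2.imwrite("pics/w0a.png",cv2.resize(w[120:245,110:250],None,fx=4,fy=4,interpolation=2))
s=F["side"]["img"][:,:,::-1]
cv2.imwrite("pics/s0a.png",cv2.resize(s[150:270,170:290],None,fx=5,fy=5,interpolation=2))
E
```

```text
wrist movement 0.59 [158.0, 167.5, 52.4, 53.0] [[474.0, -60.0], [489.0, -4.0], [544.0, -14.0], [532.0, -72.0]]
wrist movement 0.57 [183.6, 269.9, 46.7, 39.3] [[497.0, -147.0], [551.0, -132.0], [562.0, -196.0], [506.0, -212.0]]
wrist tester 0.86 [128.6, 0.5, 162.8, 67.9] [[468.0, 168.0], [631.0, 168.0], [633.0, 106.0], [460.0, 106.0]]
wrist tester 0.38 [157.6, 169.5, 52.1, 49.8] [[470.0, -64.0], [485.0, -6.0], [541.0, -16.0], [529.0, -75.0]]
wrist repair_pad 0.58 [124.6, 131.4, 112.7, 104.4] [[438.0, 9.0], [544.0, 38.0], [571.0, -69.0], [455.0, -105.0]]
side movement 0.95 [195.7, 278.8, 28.0, 25.7] [[497.0, -155.0], [551.0, -147.0], [562.0, -210.0], [511.0, -217.0]]
side movement 0.56 [193.8, 231.9, 33.5, 21.5] [[481.0, -69.0], [481.0, -3.0], [544.0, -18.0], [541.0, -82.0]]
side tester 0.87 [200.9, 167.1, 62.0, 34.4] [[459.0, 251.0], [630.0, 254.0], [634.0, 105.0], [479.0, 102.0]]
side repair_pad 0.79 [182.6, 220.8, 52.2, 41.9] [[433.0, 8.0], [549.0, 39.0], [572.0, -72.0], [465.0, -99.0]]
side repair_pad 0.37 [304.7, 184.2, 21.8, 25.2] [[735.0, 168.0], [796.0, 169.0], [789.0, 85.0], [732.0, 84.0]]
side repair_pad 0.26 [200.7, 160.3, 65.1, 42.5] [[451.0, 261.0], [632.0, 265.0], [636.0, 111.0], [472.0, 107.0]]
scene movement 0.95 [300.0, 285.9, 38.6, 42.9] [[484.0, -160.0], [546.0, -143.0], [556.0, -203.0], [494.0, -216.0]]
scene movement 0.89 [242.5, 260.6, 35.4, 26.0] [[484.0, -10.0], [544.0, -18.0], [523.0, -76.0], [466.0, -67.0]]
scene tester 0.73 [173.2, 175.6, 73.6, 67.4] [[471.0, 204.0], [673.0, 236.0], [641.0, 107.0], [456.0, 90.0]]
scene repair_pad 0.94 [219.0, 247.4, 71.5, 56.3] [[435.0, 4.0], [541.0, 51.0], [564.0, -70.0], [462.0, -105.0]]
```

View pics/w0a.png

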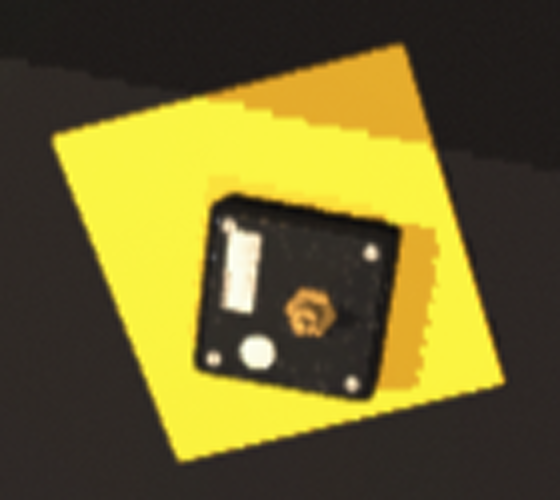

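View pics/s0a.png

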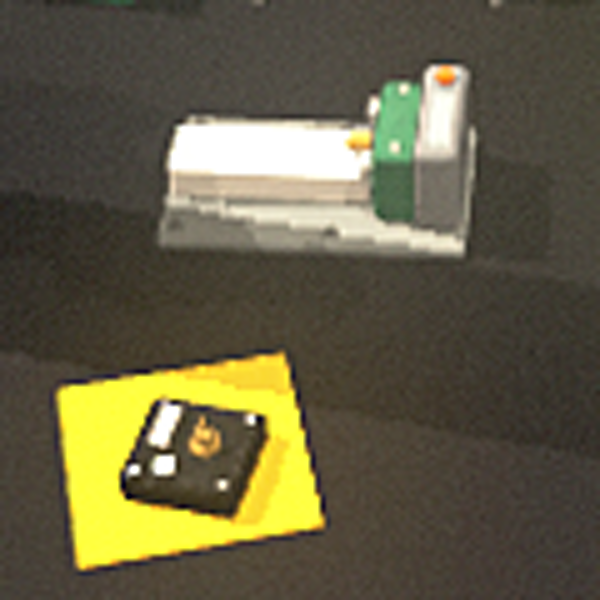

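```bash
cat > plan.py <<'E'
import sys,numpy as np
from scipy.spatial.transform import Rotation as Ro
from station import ctrl
# usage: plan.py x y z yawdeg [vmax_mm_per_row]; yaw 0 => tool x=-world x, y=+world y, z down
def goalR(yaw): return Ro.from_euler('z',yaw,degrees=True).as_matrix()@np.diag([-1,1,-1.])
def plan(g,yaw,v=38,w=7,hand=8.5,off=(0,0,0)):
    s=ctrl.read_state(); p=np.array(s["tool_pos"]);R=np.array(s["tool_rot"])
    print("t",round(s["time"],2),p.round(1),"F",s["wrist_force"].round(1),"w",round(s["width"],1))
    G=goalR(yaw); rv=(Ro.from_matrix(R).inv()*Ro.from_matrix(G)).as_rotvec()
    n=max(1,int(np.ceil(np.linalg.norm(g-p)/v)),int(np.ceil(np.degrees(np.linalg.norm(rv))/w)))
    print("rows",n,"rotvec deg",np.degrees(rv).round(1))
    T=[];A=[]
    for i in range(n):
        Ri=(Ro.from_matrix(R)*Ro.from_rotvec(rv*i/n)).as_matrix()
        T.append((Ri.T@((g-p)/n)/10).round(2).tolist()); A.append((rv/n).round(3).tolist())
    while n%10: T.append([0,0,0]);A.append([0,0,0]);n+=1
    for k in range(0,n,10): print("travel",T[k:k+10],"angular",A[k:k+10])
if __name__=="__main__":
    a=list(map(float,sys.argv[1:])); plan(np.array(a[:3]),a[3],*(a[4:5]))
E
python3 plan.py 560 120 400 0
```

```text
t 0.75 [600.   -0.  404.7] F [-0.  -0.8  1.1] w 85.5
rows 13 rotvec deg [ -0.  -0. -90.]
travel [[0.92, -0.31, 0.04], [0.95, -0.19, 0.04], [0.97, -0.08, 0.04], [0.97, 0.04, 0.04], [0.96, 0.16, 0.04], [0.93, 0.27, 0.04], [0.89, 0.38, 0.04], [0.84, 0.49, 0.04], [0.78, 0.58, 0.04], [0.7, 0.67, 0.04]] angular [[-0.0, -0.0, -0.121], [-0.0, -0.0, -0.121], [-0.0, -0.0, -0.121], [-0.0, -0.0, -0.121], [-0.0, -0.0, -0.121], [-0.0, -0.0, -0.121], [-0.0, -0.0, -0.121], [-0.0, -0.0, -0.121], [-0.0, -0.0, -0.121], [-0.0, -0.0, -0.121]]
travel [[0.61, 0.75, 0.04], [0.52, 0.82, 0.04], [0.42, 0.88, 0.04], [0, 0, 0], [0, 0, 0], [0, 0, 0], [0, 0, 0], [0, 0, 0], [0, 0, 0], [0, 0, 0]] angular [[-0.0, -0.0, -0.121], [-0.0, -0.0, -0.121], [-0.0, -0.0, -0.121], [0, 0, 0], [0, 0, 0], [0, 0, 0], [0, 0, 0], [0, 0, 0], [0, 0, 0], [0, 0, 0]]
```

>>> jog_arm(hand=[8.5,8.5,8.5,8.5,8.5,8.5,8.5,8.5,8.5,8.5], travel=[[0.92,-0.31,0],[0.95,-0.19,0],[0.97,-0.08,0],[0.97,0.04,0],[0.96,0.16,0],[0.93,0.27,0],[0.89,0.38,0],[0.84,0.49,0],[0.78,0.58,0],[0.7,0.67,0]], angular=[[0,0,-0.12],[0,0,-0.12],[0,0,-0.12],[0,0,-0.12],[0,0,-0.12],[0,0,-0.12],[0,0,-0.12],[0,0,-0.12],[0,0,-0.12],[0,0,-0.12]])

```text
time: 1.58
tool_pos: [567.5, 93.4, 404.9]
tool_rot: [[-0.947, 0.321, 0.002], [0.321, 0.947, -0.001], [-0.002, -0.0, -1.0]]
wrist_force: [-0.2, -0.4, -0.5]
width: 84.7
```

```bash
python3 plan.py 560 120 400 0
```

```text
t 1.58 [567.5  93.4 404.9] F [-0.2 -0.4 -0.5] w 84.7
rows 3 rotvec deg [ -0.    0.1 -18.7]
travel [[0.52, 0.76, 0.16], [0.44, 0.81, 0.16], [0.35, 0.85, 0.16], [0, 0, 0], [0, 0, 0], [0, 0, 0], [0, 0, 0], [0, 0, 0], [0, 0, 0], [0, 0, 0]] angular [[-0.0, 0.001, -0.109], [-0.0, 0.001, -0.109], [-0.0, 0.001, -0.109], [0, 0, 0], [0, 0, 0], [0, 0, 0], [0, 0, 0], [0, 0, 0], [0, 0, 0], [0, 0, 0]]
```

>>> jog_arm(hand=[8.5,8.5,8.5,8.5,8.5,8.5,8.5,8.5,8.5,8.5], travel=[[0.52,0.76,0.16],[0.44,0.81,0.16],[0.35,0.85,0.16],[0,0,0],[0,0,0],[0,0,0],[0,0,0],[0,0,0],[0,0,0],[0,0,0]], angular=[[0,0,-0.11],[0,0,-0.11],[0,0,-0.11],[0,0,0],[0,0,0],[0,0,0],[0,0,0],[0,0,0],[0,0,0],[0,0,0]])

```text
time: 2.42
tool_pos: [559.4, 120.9, 400.8]
tool_rot: [[-1.0, -0.014, 0.003], [-0.014, 1.0, -0.001], [-0.003, -0.001, -1.0]]
wrist_force: [0.8, 0.1, -0.5]
width: 85.1
```

Run:
```python
from station import ctrl,cams
import cv2,pickle
F={n:cams.grab_frame(n) for n in ["wrist"]}
pickle.dump(F,open("f1.pkl","wb"))
cv2.imwrite("pics/w1.png",cv2.resize(F["wrist"]["img"][:,:,::-1],(768,576),interpolation=2))
s=ctrl.read_state();print(s["tool_pos"],s["tool_rot"])
```

```text
[559.39001398 120.89730293 400.78905187] [[-0.99989821 -0.01392919  0.00309005]
 [-0.01393304  0.99990218 -0.00122577]
 [-0.00307268 -0.0012687  -0.99999447]]
```

View pics/w1.png

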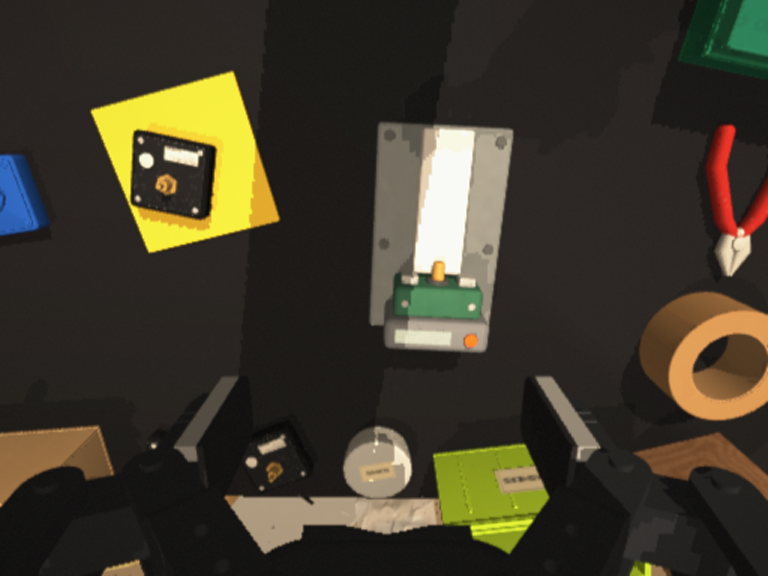

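The wrist picture shows the whole tester (bed from about (450,130) to (438,275), plunger tip at (438,265), lamp at (470,341)) and the movement at (173,173). I'll enlarge both to get the corners.

Run:
```python
import cv2,pickle
w=pickle.load(open("f1.pkl","rb"))["wrist"]["img"][:,:,::-1]
a=cv2.resize(w[76:196,240:350],None,fx=5,fy=5,interpolation=2); cv2.imwrite("pics/w1t.png",a)
a=cv2.resize(w[76:156,70:170],None,fx=7,fy=7,interpolation=2); cv2.imwrite("pics/w1m.png",a)
```

```text
(no output)
```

View pics/w1t.png

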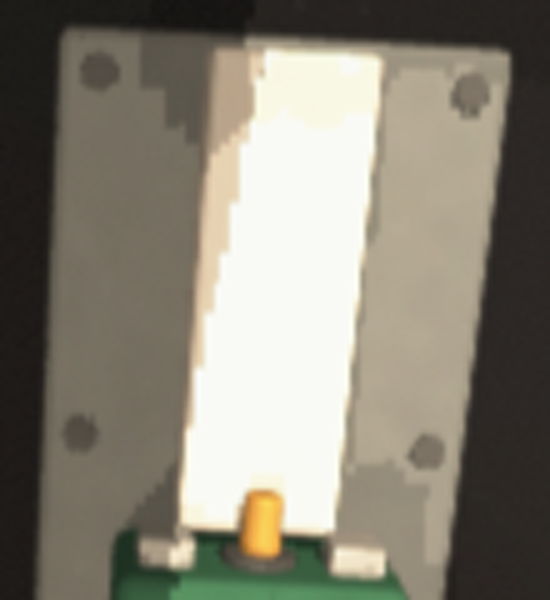

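View pics/w1m.png

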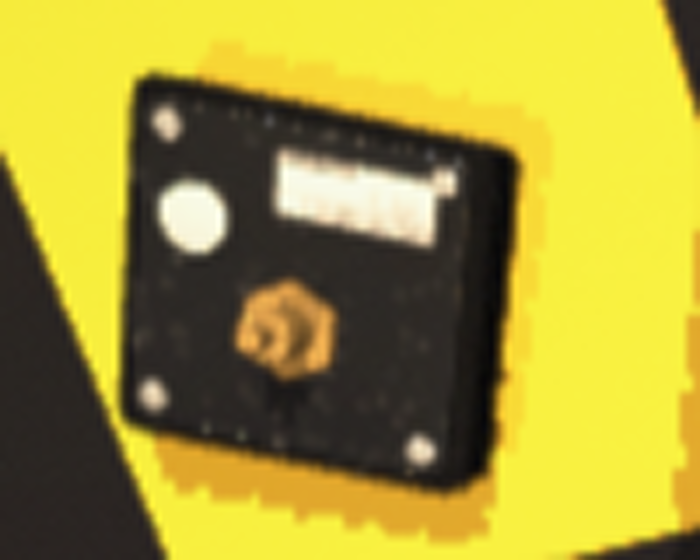

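```bash
cat > fit1.py <<'E'
import pickle
from h import *
from scipy.optimize import least_squares
f=pickle.load(open("f1.pkl","rb"))["wrist"]
def cv(p,o,s): return np.array([o[0]+(p[0]+.5)/s-.5,o[1]+(p[1]+.5)/s-.5])
def fit(C,o,s,x0,z0=0):
    M=np.array([c[0] for c in C],float);P=np.array([cv(c[1],o,s) for c in C])
    def res(q):
        c,n=np.cos(q[2]),np.sin(q[2])
        X=[[q[0]+c*m[0]-n*m[1],q[1]+n*m[0]+c*m[1],z0+m[2]] for m in M]
        return (np.array([proj(f,x) for x in X])-P).ravel()
    r=least_squares(res,x0,loss="soft_l1"); print(r.x[:2].round(1),np.degrees(r.x[2]).round(2)); print(r.fun.reshape(-1,2).round(1).tolist())
T=[((-75,-50,8),(62,28)),((-75,50,8),(511,50)),((-72,-18,28),(212,50)),((-72,18,28),(382,55)),((32,-18,28),(183,527)),((32,18,28),(335,532)),
((30,-27,43),(140,537)),((30,-15,43),(194,537)),((30,15,43),(332,546)),((30,27,43),(384,548)),((20,0,40),(265,490))]
fit(T,(240,76),5,(555,157,0))
m=28
fit([((m,-m,15),(123,426)),((m,m,0),(488,490)),((-m,m,0),(520,152)),((-m,-m,7),(137,73))],(70,76),7,(509,-39,-.18),3)
E
python3 fit1.py
```

```text
[545.4 159.2] -2.06
[[-1.0, -1.0], [1.0, -0.6], [-0.4, -1.4], [0.5, -0.5], [-1.3, 0.5], [0.0, 1.0], [-0.2, 0.1], [0.1, 0.6], [0.1, 0.2], [0.7, 0.3], [0.2, 1.1]]
[509.5 -40.5] -10.86
[[-2.8, 1.3], [0.2, 0.0], [0.1, -0.7], [0.8, -0.2]]
```

```bash
python3 plan.py 509.5 -40 290 -10.9
```

```text
t 2.47 [559.4 120.9 400.8] F [ 0.3 -0.   0.4] w 85.1
rows 6 rotvec deg [-0.1  0.2 11.7]
travel [[0.87, -2.67, 1.85], [0.78, -2.7, 1.85], [0.69, -2.72, 1.85], [0.6, -2.74, 1.85], [0.5, -2.76, 1.85], [0.41, -2.78, 1.85], [0, 0, 0], [0, 0, 0], [0, 0, 0], [0, 0, 0]] angular [[-0.0, 0.001, 0.034], [-0.0, 0.001, 0.034], [-0.0, 0.001, 0.034], [-0.0, 0.001, 0.034], [-0.0, 0.001, 0.034], [-0.0, 0.001, 0.034], [0, 0, 0], [0, 0, 0], [0, 0, 0], [0, 0, 0]]
```

>>> jog_arm(hand=[8.5,8.5,8.5,8.5,8.5,8.5,8.5,8.5,8.5,8.5], travel=[[0.87,-2.67,1.85],[0.78,-2.7,1.85],[0.69,-2.72,1.85],[0.6,-2.74,1.85],[0.5,-2.76,1.85],[0.41,-2.78,1.85],[0,0,0],[0,0,0],[0,0,0],[0,0,0]], angular=[[0,0,0.034],[0,0,0.034],[0,0,0.034],[0,0,0.034],[0,0,0.034],[0,0,0.034],[0,0,0],[0,0,0],[0,0,0],[0,0,0]])

```text
time: 3.3
tool_pos: [510.9, -45.6, 288.1]
tool_rot: [[-0.98, 0.2, 0.014], [0.2, 0.98, 0.001], [-0.013, 0.004, -1.0]]
wrist_force: [-0.1, -0.4, -0.7]
width: 85.1
```

```bash
python3 - <<'E'
from station import ctrl,cams
import cv2,pickle
from h import *
F={n:cams.grab_frame(n) for n in ["wrist"]}
pickle.dump(F,open("f2.pkl","wb"));f=F["wrist"]
s=ctrl.read_state();R=s["tool_rot"];p=s["tool_pos"]
im=f["img"][:,:,::-1].copy()
for z in (18,):
    q=[proj(f,[p[0],p[1],z])]
print(q)
cv2.imwrite("pics/w2.png",cv2.resize(im,(768,576),interpolation=2))
E
python3 plan.py 509.5 -40 220 -10.9
```

```text
[array([257.12545085, 192.03172209])]
t 3.35 [511.1 -45.4 288.2] F [ 0.  -0.2  0.1] w 85.1
rows 2 rotvec deg [ 0.2  0.8 -0.6]
travel [[0.18, 0.24, 3.41], [0.16, 0.25, 3.41], [0, 0, 0], [0, 0, 0], [0, 0, 0], [0, 0, 0], [0, 0, 0], [0, 0, 0], [0, 0, 0], [0, 0, 0]] angular [[0.002, 0.007, -0.005], [0.002, 0.007, -0.005], [0, 0, 0], [0, 0, 0], [0, 0, 0], [0, 0, 0], [0, 0, 0], [0, 0, 0], [0, 0, 0], [0, 0, 0]]
```

View pics/w2.png

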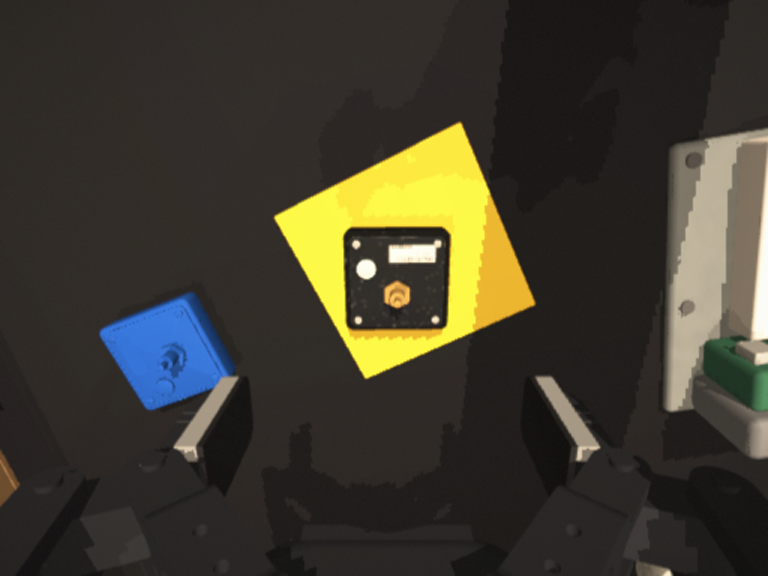

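The movement now sits almost square in the wrist view: its corner screws are at (356,244), (437,244), (358,320) and (434,320), with the fingers either side. The four screws give me its centre.

Run:
```python
import pickle
from h import *
f=pickle.load(open("f2.pkl","rb"))["wrist"]
P=[ray(f,u/1.5-.17,v/1.5-.17,18)[:2] for u,v in [(356,244),(437,244),(434,320),(358,320)]]
P=np.array(P);print(P.round(1),P.mean(0).round(1))
for a,b in ((0,1),(3,2)): d=P[b]-P[a]; print(np.degrees(np.arctan2(-d[0],d[1])),np.linalg.norm(d))
for a,b in ((0,3),(1,2)): d=P[b]-P[a]; print(np.degrees(np.arctan2(d[1],d[0])),np.linalg.norm(d))
P=np.array([ray(f,u/1.5-.17,v/1.5-.17,z)[:2] for u,v,z in [(345,331,18),(450,331,18),(450,227,3),(345,227,3)]]);print(P.round(1),P.mean(0))
```

```text
[[484.4 -55.7]
 [492.8 -14.8]
 [534.2 -23.5]
 [525.8 -64. ]] [509.3 -39.5]
-11.63596731038031 41.804286032211856
-11.671068552133768 41.39570184243295
-11.29471653595612 42.25288661766256
-11.848652756082359 42.277788815359614
[[530.7 -72.4]
 [542.4 -16. ]
 [488.7  -5.3]
 [477.2 -61.1]] [509.76439815 -38.70380983]
```

```bash
python3 - <<'E'
import pickle
from h import *
from station import ctrl
f=pickle.load(open("f2.pkl","rb"))["wrist"];s=ctrl.read_state()
R=np.array(f["R"]);t=np.array(f["t"]);K=np.array(f["K"])
for (ul,ur,v) in ((238,541,378),(248,524,378)):
  d=K[0,0]*s["width"]/((ur-ul)/1.5)
  for u in (ul,ur):
    X=R.T@(np.linalg.solve(K,[u/1.5,v/1.5,1])*d-t)
    print((s["tool_rot"].T@(X-s["tool_pos"])).round(1),d)
print("cam in tool",(s["tool_rot"].T@(-R.T@t-s["tool_pos"])).round(1))
E
python3 plan.py 509.4 -39.3 215 -11.6; grep -c . plan.py
```

```text
[ 15.3 -42.3 149.8] 131.92055018534734
[ 15.2  42.8 149.8] 131.92055018534734
[  9.1 -43.3 161.3] 144.8258213991313
[  9.   41.8 161.3] 144.8258213991313
cam in tool [79.  -0.6 31.7]
t 3.35 [511.1 -45.4 288.2] F [ 0.  -0.2  0.1] w 85.1
rows 2 rotvec deg [0.2 0.8 0.1]
travel [[0.2, 0.27, 3.66], [0.17, 0.28, 3.66], [0, 0, 0], [0, 0, 0], [0, 0, 0], [0, 0, 0], [0, 0, 0], [0, 0, 0], [0, 0, 0], [0, 0, 0]] angular [[0.002, 0.007, 0.001], [0.002, 0.007, 0.001], [0, 0, 0], [0, 0, 0], [0, 0, 0], [0, 0, 0], [0, 0, 0], [0, 0, 0], [0, 0, 0], [0, 0, 0]]
19
```

>>> jog_arm(hand=[6.6,6.6,6.6,6.6,6.6,6.6,6.6,6.6,6.6,6.6], travel=[[0.2,0.27,3.0],[0.17,0.28,3.0],[0,0,0],[0,0,0],[0,0,0],[0,0,0],[0,0,0],[0,0,0],[0,0,0],[0,0,0]], angular=[[0.002,0.007,0.001],[0.002,0.007,0.001],[0,0,0],[0,0,0],[0,0,0],[0,0,0],[0,0,0],[0,0,0],[0,0,0],[0,0,0]])

```text
time: 4.18
tool_pos: [516.8, -35.8, 237.7]
tool_rot: [[-0.981, 0.194, 0.021], [0.194, 0.981, -0.004], [-0.021, 0.0, -1.0]]
wrist_force: [0.1, -1.2, -0.5]
width: 66.4
```

```bash
python3 - <<'E'
from station import ctrl,cams
import cv2,pickle
F={n:cams.grab_frame(n) for n in ["wrist"]}
pickle.dump(F,open("f3.pkl","wb"));f=F["wrist"]
cv2.imwrite("pics/w3.png",cv2.resize(f["img"][:,:,::-1],(768,576),interpolation=2))
E
python3 plan.py 509.4 -39.3 215 -11.6
```

```text
t 4.23 [516.8 -35.8 237.7] F [-0.2 -0.1  0.1] w 66.1
rows 1 rotvec deg [0.  1.2 0.4]
travel [[0.71, -0.48, 2.25], [0, 0, 0], [0, 0, 0], [0, 0, 0], [0, 0, 0], [0, 0, 0], [0, 0, 0], [0, 0, 0], [0, 0, 0], [0, 0, 0]] angular [[0.0, 0.021, 0.008], [0, 0, 0], [0, 0, 0], [0, 0, 0], [0, 0, 0], [0, 0, 0], [0, 0, 0], [0, 0, 0], [0, 0, 0], [0, 0, 0]]
```

View pics/w3.png

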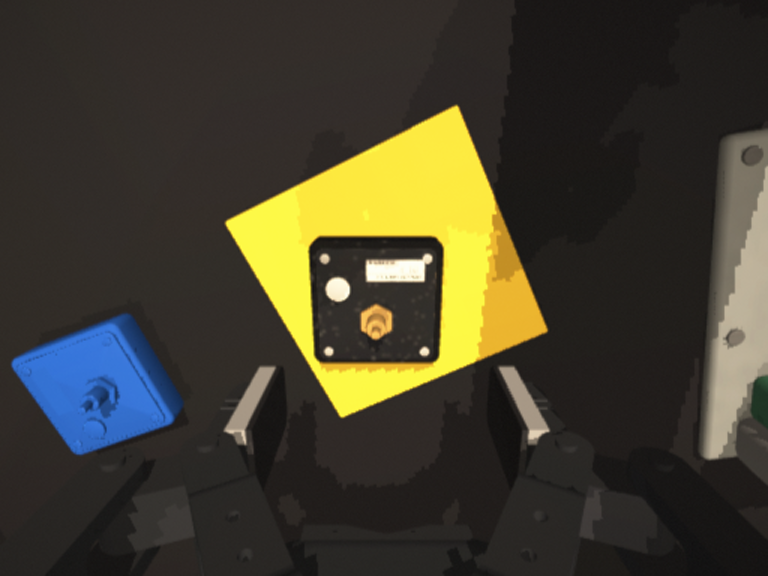

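```bash
python3 plan.py 509.4 -39.3 205 -11.6 8
```

```text
t 4.23 [516.8 -35.8 237.7] F [-0.2 -0.1  0.1] w 66.1
rows 5 rotvec deg [0.  1.2 0.4]
travel [[0.15, -0.1, 0.65], [0.14, -0.1, 0.65], [0.14, -0.1, 0.65], [0.14, -0.1, 0.65], [0.13, -0.1, 0.65], [0, 0, 0], [0, 0, 0], [0, 0, 0], [0, 0, 0], [0, 0, 0]] angular [[0.0, 0.004, 0.002], [0.0, 0.004, 0.002], [0.0, 0.004, 0.002], [0.0, 0.004, 0.002], [0.0, 0.004, 0.002], [0, 0, 0], [0, 0, 0], [0, 0, 0], [0, 0, 0], [0, 0, 0]]
```

>>> jog_arm(hand=[6.6,6.6,6.6,6.6,6.6,6.6,6.6,6.6,6.6,6.6], travel=[[0.15,-0.1,0.65],[0.14,-0.1,0.65],[0.14,-0.1,0.65],[0.14,-0.1,0.65],[0.13,-0.1,0.65],[0,0,0],[0,0,0],[0,0,0],[0,0,0],[0,0,0]], angular=[[0,0.004,0.002],[0,0.004,0.002],[0,0.004,0.002],[0,0.004,0.002],[0,0.004,0.002],[0,0,0],[0,0,0],[0,0,0],[0,0,0],[0,0,0]])

```text
time: 5.07
tool_pos: [507.7, -40.2, 200.4]
tool_rot: [[-0.979, 0.205, -0.004], [0.205, 0.979, 0.001], [0.004, 0.0, -1.0]]
wrist_force: [-0.1, 0.8, 0.1]
width: 66.5
```

```bash
python3 plan.py 509.4 -39.3 176 -11.6 5.5
```

```text
t 5.07 [507.7 -40.2 200.4] F [-0.1  0.8  0.1] w 66.5
rows 5 rotvec deg [ 0.  -0.2 -0.3]
travel [[-0.03, 0.02, 0.49], [-0.03, 0.02, 0.49], [-0.03, 0.02, 0.49], [-0.03, 0.02, 0.49], [-0.03, 0.02, 0.49], [0, 0, 0], [0, 0, 0], [0, 0, 0], [0, 0, 0], [0, 0, 0]] angular [[0.0, -0.001, -0.001], [0.0, -0.001, -0.001], [0.0, -0.001, -0.001], [0.0, -0.001, -0.001], [0.0, -0.001, -0.001], [0, 0, 0], [0, 0, 0], [0, 0, 0], [0, 0, 0], [0, 0, 0]]
```

>>> jog_arm(hand=[6.6,6.6,6.6,6.6,6.6,6.6,6.6,6.6,6.6,6.6], travel=[[-0.03,0.02,0.45],[-0.03,0.02,0.45],[-0.03,0.02,0.45],[-0.03,0.02,0.4],[-0.03,0.02,0.25],[0,0,0.1],[0,0,0.05],[0,0,0],[0,0,0],[0,0,0]], angular=[[0,-0.001,-0.001],[0,-0.001,-0.001],[0,-0.001,-0.001],[0,-0.001,-0.001],[0,-0.001,-0.001],[0,0,0],[0,0,0],[0,0,0],[0,0,0],[0,0,0]])

```text
time: 5.9
tool_pos: [510.2, -39.3, 177.0]
tool_rot: [[-0.98, 0.2, 0.003], [0.2, 0.98, -0.0], [-0.003, 0.0, -1.0]]
wrist_force: [-0.8, -0.1, -0.2]
width: 66.0
```

```bash
python3 - <<'E'
from station import ctrl,cams
import cv2,pickle
F={n:cams.grab_frame(n) for n in ["wrist","side"]}
pickle.dump(F,open("f4.pkl","wb"))
cv2.imwrite("pics/w4.png",cv2.resize(F["wrist"]["img"][:,:,::-1],(768,576),interpolation=2))
cv2.imwrite("pics/s4.png",cv2.resize(F["side"]["img"][190:290,150:280,::-1],None,fx=5,fy=5,interpolation=2))
E
python3 plan.py 509.4 -39.3 176 -11.6 5.5
```

```text
t 6.0 [510.2 -39.4 177.1] F [-0.2 -1.1  0.1] w 65.9
rows 1 rotvec deg [0.  0.2 0.1]
travel [[0.08, -0.01, 0.11], [0, 0, 0], [0, 0, 0], [0, 0, 0], [0, 0, 0], [0, 0, 0], [0, 0, 0], [0, 0, 0], [0, 0, 0], [0, 0, 0]] angular [[0.0, 0.004, 0.001], [0, 0, 0], [0, 0, 0], [0, 0, 0], [0, 0, 0], [0, 0, 0], [0, 0, 0], [0, 0, 0], [0, 0, 0], [0, 0, 0]]
```

View pics/w4.png

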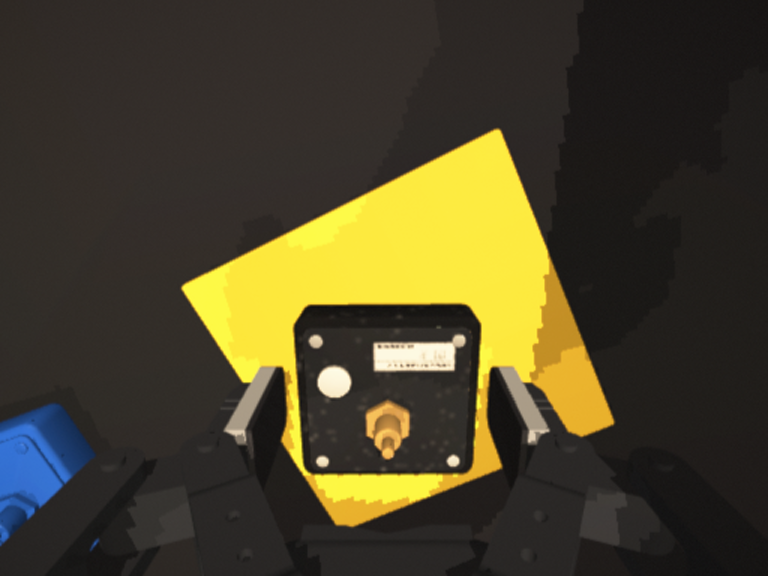

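View pics/s4.png

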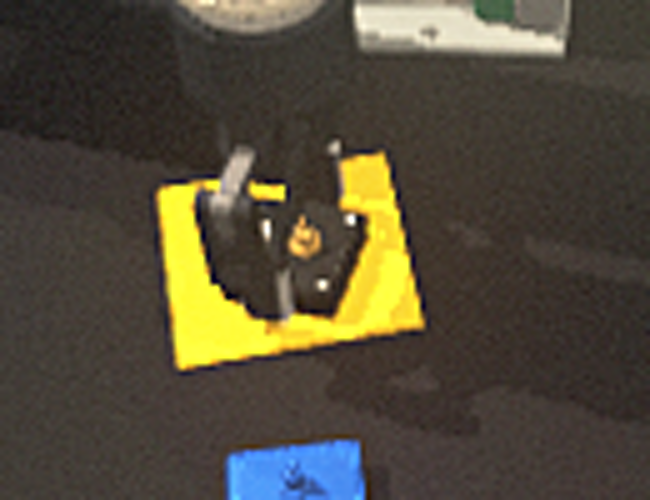

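The fingers straddle the movement squarely (pads at x≈280 and 495, body from 297 to 480). Closing now.

>>> jog_arm(hand=[5.0,5.0,5.0,5.0,5.0,5.0,5.0,5.0,5.0,5.0], travel=[[0.08,0,0.1],[0,0,0],[0,0,0],[0,0,0],[0,0,0],[0,0,0],[0,0,0],[0,0,0],[0,0,0],[0,0,0]], angular=[[0,0.002,0],[0,0,0],[0,0,0],[0,0,0],[0,0,0],[0,0,0],[0,0,0],[0,0,0],[0,0,0],[0,0,0]])

```text
time: 6.83
tool_pos: [509.5, -39.2, 176.5]
tool_rot: [[-0.98, 0.2, 0.002], [0.2, 0.98, -0.0], [-0.003, 0.0, -1.0]]
wrist_force: [0.9, -0.4, -0.0]
width: 54.0
```

```bash
python3 plan.py 509.4 -39.3 240 -11.6 12
```

```text
t 6.83 [509.5 -39.2 176.5] F [ 0.9 -0.4 -0. ] w 54.0
rows 6 rotvec deg [0.  0.1 0.1]
travel [[-0.0, -0.0, -1.06], [-0.0, -0.0, -1.06], [0.0, -0.0, -1.06], [0.0, -0.0, -1.06], [0.0, -0.0, -1.06], [0.0, -0.0, -1.06], [0, 0, 0], [0, 0, 0], [0, 0, 0], [0, 0, 0]] angular [[0.0, 0.0, 0.0], [0.0, 0.0, 0.0], [0.0, 0.0, 0.0], [0.0, 0.0, 0.0], [0.0, 0.0, 0.0], [0.0, 0.0, 0.0], [0, 0, 0], [0, 0, 0], [0, 0, 0], [0, 0, 0]]
```

>>> jog_arm(hand=[5.0,5.0,5.0,5.0,5.0,5.0,5.0,5.0,5.0,5.0], travel=[[0,0,0],[0,0,-0.3],[0,0,-0.8],[0,0,-1.0],[0,0,-1.0],[0,0,-1.0],[0,0,-0.8],[0,0,-0.5],[0,0,-0.2],[0,0,0]], angular=[[0,0,0],[0,0,0],[0,0,0],[0,0,0],[0,0,0],[0,0,0],[0,0,0],[0,0,0],[0,0,0],[0,0,0]])

```text
time: 7.67
tool_pos: [509.4, -39.2, 239.8]
tool_rot: [[-0.98, 0.2, 0.004], [0.2, 0.98, -0.001], [-0.004, 0.0, -1.0]]
wrist_force: [0.3, -0.2, -0.1]
width: 53.9
```

```bash
python3 - <<'E'
from station import ctrl,cams
import cv2,pickle
F={n:cams.grab_frame(n) for n in ["wrist"]}
pickle.dump(F,open("f5.pkl","wb"))
cv2.imwrite("pics/w5.png",cv2.resize(F["wrist"]["img"][:,:,::-1],(768,576),interpolation=2))
E
python3 plan.py 480 157 240 -2.1 30
```

```text
t 7.72 [509.4 -39.2 239.6] F [-0.   0.  -0.3] w 54.8
rows 7 rotvec deg [-0.   0.2 -9.4]
travel [[0.97, 2.66, -0.01], [0.91, 2.68, -0.01], [0.84, 2.7, -0.01], [0.78, 2.72, -0.01], [0.72, 2.74, -0.01], [0.65, 2.76, -0.01], [0.59, 2.77, -0.01], [0, 0, 0], [0, 0, 0], [0, 0, 0]] angular [[-0.0, 0.001, -0.023], [-0.0, 0.001, -0.023], [-0.0, 0.001, -0.023], [-0.0, 0.001, -0.023], [-0.0, 0.001, -0.023], [-0.0, 0.001, -0.023], [-0.0, 0.001, -0.023], [0, 0, 0], [0, 0, 0], [0, 0, 0]]
```

View pics/w5.png

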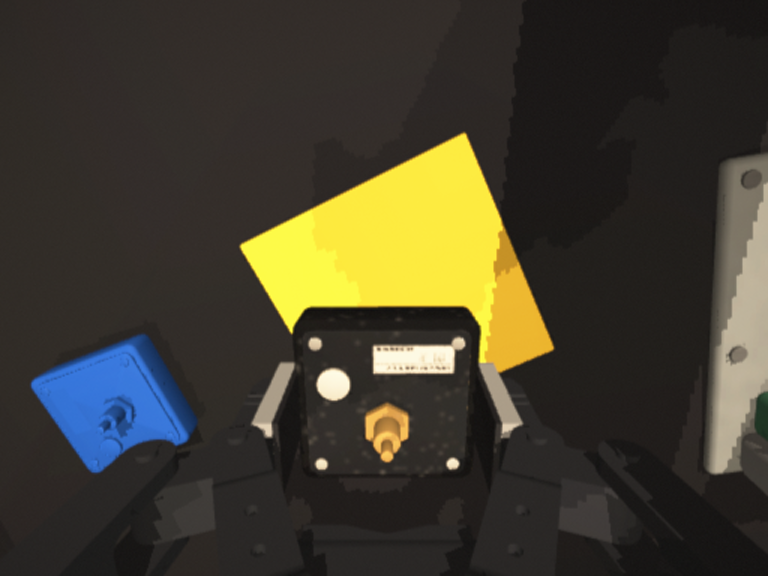

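Held cleanly: the pads touch both sides and the pad below is empty. Next I'll move to a second viewpoint over the tester.

```bash
python3 plan.py 600 157 330 -2.1 30
```

```text
t 7.72 [509.4 -39.2 239.6] F [-0.   0.  -0.3] w 54.8
rows 8 rotvec deg [-0.   0.2 -9.4]
travel [[-0.63, 2.63, -1.13], [-0.68, 2.62, -1.13], [-0.73, 2.6, -1.13], [-0.78, 2.59, -1.13], [-0.84, 2.57, -1.13], [-0.89, 2.55, -1.13], [-0.94, 2.53, -1.13], [-0.99, 2.51, -1.13], [0, 0, 0], [0, 0, 0]] angular [[-0.0, 0.001, -0.021], [-0.0, 0.001, -0.021], [-0.0, 0.001, -0.021], [-0.0, 0.001, -0.021], [-0.0, 0.001, -0.021], [-0.0, 0.001, -0.021], [-0.0, 0.001, -0.021], [-0.0, 0.001, -0.021], [0, 0, 0], [0, 0, 0]]
```

>>> jog_arm(hand=[5.0,5.0,5.0,5.0,5.0,5.0,5.0,5.0,5.0,5.0], travel=[[-0.4,1.5,-1.3],[-0.68,2.4,-1.3],[-0.73,2.6,-1.3],[-0.78,2.6,-1.3],[-0.84,2.6,-1.1],[-0.89,2.55,-1.1],[-0.94,2.3,-1.0],[-0.8,1.8,-0.7],[-0.5,1.0,-0.3],[-0.2,0.4,0]], angular=[[0,0,-0.021],[0,0,-0.021],[0,0,-0.021],[0,0,-0.021],[0,0,-0.021],[0,0,-0.021],[0,0,-0.021],[0,0,-0.01],[0,0,-0.005],[0,0,0]])

```text
time: 8.55
tool_pos: [600.6, 157.0, 331.3]
tool_rot: [[-0.999, 0.035, -0.009], [0.035, 0.999, 0.0], [0.009, 0.0, -1.0]]
wrist_force: [-0.0, 0.1, 0.2]
width: 54.2
```

>>> jog_arm(hand=[5.0,5.0,5.0,5.0,5.0,5.0,5.0,5.0,5.0,5.0], travel=[[0,0,0],[0,0,0],[0,0,0],[0,0,0],[0,0,0],[0,0,0],[0,0,0],[0,0,0],[0,0,0],[0,0,0]], angular=[[0,0,0],[0,0,0],[0,0,0],[0,0,0],[0,0,0],[0,0,0],[0,0,0],[0,0,0],[0,0,0],[0,0,0]])

```text
time: 9.38
tool_pos: [597.7, 152.0, 326.8]
tool_rot: [[-0.999, 0.04, -0.019], [0.04, 0.999, -0.003], [0.018, -0.003, -1.0]]
wrist_force: [0.2, -0.6, 0.0]
width: 54.4
```

Run:
```python
from station import ctrl,cams
import cv2,pickle
F={n:cams.grab_frame(n) for n in ["wrist","side","scene"]}
pickle.dump(F,open("f6.pkl","wb"))
s=ctrl.read_state();print(s["time"],s["tool_pos"],s["tool_rot"],s["width"])
cv2.imwrite("pics/w6.png",cv2.resize(F["wrist"]["img"][:,:,::-1],(768,576),interpolation=2))
cv2.imwrite("pics/w6t.png",cv2.resize(F["wrist"]["img"][30:230,190:330,::-1],None,fx=3,fy=3,interpolation=2))
```

```text
9.5333 [597.64844413 152.17333587 326.82653072] [[-0.99904084  0.03965597 -0.01856898]
 [ 0.03971129  0.99920776 -0.00261983]
 [ 0.01845038 -0.00335472 -0.99982415]] 54.419907528983764
```

View pics/w6.png

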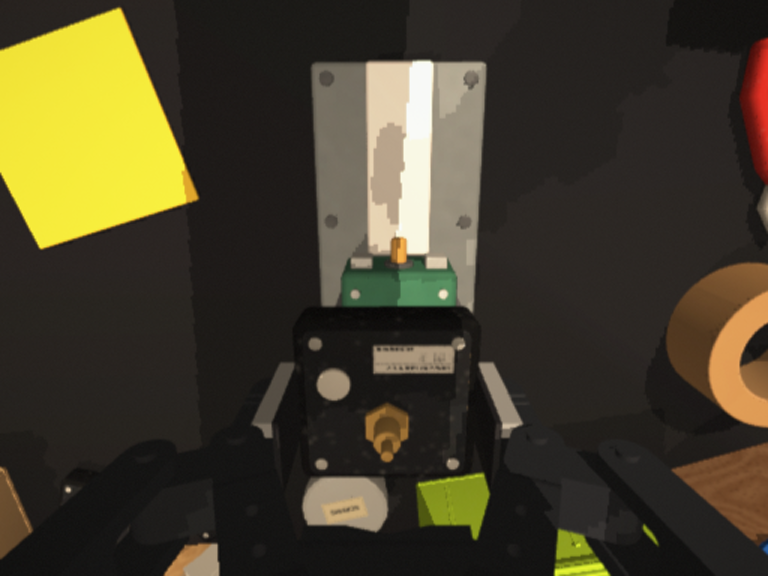

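The wrist view shows the bed from (400,62) to (398,253), plunger tip at (398,240) and stops at (361,263) and (437,263). I'll zoom in and refit.

View pics/w6t.png

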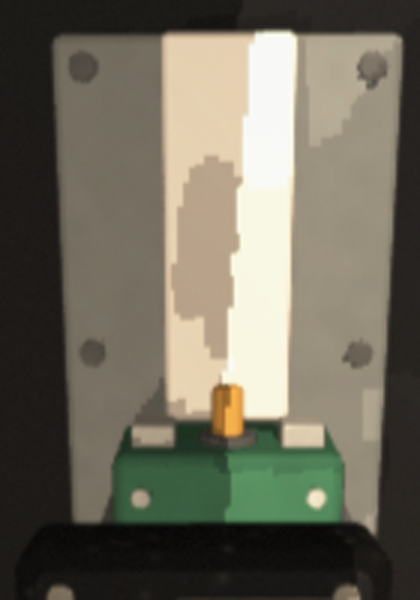

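```bash
cat > fit2.py <<'E'
import pickle
from h import *
from scipy.optimize import least_squares
fs={"1":(pickle.load(open("f1.pkl","rb"))["wrist"],(240,76),5),"6":(pickle.load(open("f6.pkl","rb"))["wrist"],(190,30),3)}
T1=[((-75,-50,8),(62,28)),((-75,50,8),(511,50)),((-72,-18,28),(212,50)),((-72,18,28),(382,55)),((32,-18,28),(183,527)),((32,18,28),(335,532)),
((30,-27,43),(140,537)),((30,27,43),(384,548)),((20,0,40),(265,490))]
T6=[((-75,-50,8),(53,34)),((-75,50,8),(402,34)),((-72,-18,28),(163,32)),((-72,18,28),(297,31)),((32,-18,28),(166,418)),((32,18,28),(287,418)),
((30,-27,43),(134,424)),((30,27,43),(323,424)),((20,0,40),(228,385))]
def fit(keys,x0=(545,159,-.036)):
    L=[]
    for k in keys:
        f,o,s=fs[k]
        for m,p in (T1 if k=="1" else T6): L.append((f,np.array(m,float),np.array([o[0]+(p[0]+.5)/s-.5,o[1]+(p[1]+.5)/s-.5])))
    def res(q):
        c,n=np.cos(q[2]),np.sin(q[2]);r=[]
        for f,m,P in L:
            r.append(proj(f,[q[0]+c*m[0]-n*m[1],q[1]+n*m[0]+c*m[1],m[2]])-P)
        return np.array(r).ravel()
    r=least_squares(res,x0,loss="soft_l1");print(keys,r.x[:2].round(1),np.degrees(r.x[2]).round(2));print(r.fun.reshape(-1,2).round(1).tolist())
fit(["1"]);fit(["6"]);fit(["1","6"])
E
python3 fit2.py
```

```text
['1'] [545.5 159.2] -2.01
[[-1.0, -0.8], [0.9, -0.5], [-0.4, -1.2], [0.4, -0.4], [-1.3, 0.7], [0.1, 1.1], [-0.1, 0.3], [0.8, 0.4], [0.2, 1.2]]
['6'] [545.8 159.6] -2.33
[[-1.2, -1.0], [1.7, -1.1], [-0.8, -0.8], [0.6, -0.5], [-0.3, 1.0], [0.5, 1.0], [-1.3, 0.5], [0.9, 0.6], [-0.0, 0.9]]
['1', '6'] [545.7 159.4] -2.17
[[-0.6, -0.8], [1.3, -0.2], [-0.1, -1.1], [0.8, -0.2], [-1.2, 0.7], [0.2, 1.3], [-0.0, 0.3], [0.9, 0.6], [0.3, 1.3], [-1.6, -0.9], [1.2, -1.4], [-1.3, -0.8], [0.2, -0.7], [-0.4, 0.9], [0.4, 0.8], [-1.4, 0.5], [0.8, 0.4], [-0.1, 0.8]]
```

```bash
python3 plan.py 525.7 160.2 250 -2.15 15
```

```text
t 9.53 [597.6 152.2 326.8] F [-0.2 -0.5 -1.3] w 54.4
rows 8 rotvec deg [-0.2 -1.1 -0.1]
travel [[0.88, 0.07, 0.98], [0.89, 0.07, 0.97], [0.89, 0.07, 0.97], [0.89, 0.07, 0.97], [0.89, 0.07, 0.97], [0.9, 0.07, 0.97], [0.9, 0.07, 0.96], [0.9, 0.07, 0.96], [0, 0, 0], [0, 0, 0]] angular [[-0.0, -0.002, -0.0], [-0.0, -0.002, -0.0], [-0.0, -0.002, -0.0], [-0.0, -0.002, -0.0], [-0.0, -0.002, -0.0], [-0.0, -0.002, -0.0], [-0.0, -0.002, -0.0], [-0.0, -0.002, -0.0], [0, 0, 0], [0, 0, 0]]
```

>>> jog_arm(hand=[5.0,5.0,5.0,5.0,5.0,5.0,5.0,5.0,5.0,5.0], travel=[[0.6,0.06,0.4],[0.9,0.08,0.8],[0.9,0.1,0.95],[0.9,0.1,0.95],[0.9,0.08,0.95],[0.9,0.07,0.95],[0.9,0.07,0.95],[0.6,0.04,0.7],[0.3,0,0.4],[0.1,0,0.15]], angular=[[0,-0.002,0],[0,-0.002,0],[0,-0.002,0],[0,-0.002,0],[0,-0.002,0],[0,-0.002,0],[0,-0.002,0],[0,-0.002,0],[0,-0.002,0],[0,-0.001,0]])

```text
time: 10.37
tool_pos: [521.2, 162.1, 251.9]
tool_rot: [[-0.999, 0.039, 0.004], [0.039, 0.999, -0.003], [-0.004, -0.003, -1.0]]
wrist_force: [0.8, 0.3, 0.2]
width: 54.5
```

```bash
python3 plan.py 525.7 160.2 212 -2.15 8
```

```text
t 10.37 [521.2 162.1 251.9] F [0.8 0.3 0.2] w 54.5
rows 6 rotvec deg [-0.2  0.2 -0.1]
travel [[-0.07, -0.03, 0.67], [-0.07, -0.03, 0.67], [-0.07, -0.03, 0.67], [-0.07, -0.03, 0.67], [-0.07, -0.03, 0.67], [-0.08, -0.03, 0.67], [0, 0, 0], [0, 0, 0], [0, 0, 0], [0, 0, 0]] angular [[-0.0, 0.001, -0.0], [-0.0, 0.001, -0.0], [-0.0, 0.001, -0.0], [-0.0, 0.001, -0.0], [-0.0, 0.001, -0.0], [-0.0, 0.001, -0.0], [0, 0, 0], [0, 0, 0], [0, 0, 0], [0, 0, 0]]
```

>>> jog_arm(hand=[5.0,5.0,5.0,5.0,5.0,5.0,5.0,5.0,5.0,5.0], travel=[[-0.07,-0.03,0.4],[-0.07,-0.03,0.6],[-0.07,-0.03,0.65],[-0.07,-0.03,0.65],[-0.07,-0.03,0.6],[-0.08,-0.03,0.45],[0,0,0.25],[0,0,0.1],[0,0,0],[0,0,0]], angular=[[-0.001,0,0],[-0.001,0.001,0],[-0.001,0.001,0],[-0.001,0,0],[0,0,0],[0,0,0],[0,0,0],[0,0,0],[0,0,0],[0,0,0]])

```text
time: 11.2
tool_pos: [528.4, 159.9, 211.2]
tool_rot: [[-0.999, 0.039, 0.005], [0.039, 0.999, 0.002], [-0.005, 0.002, -1.0]]
wrist_force: [0.9, 0.2, -0.4]
width: 54.5
```

```bash
python3 - <<'E'
from station import ctrl,cams
import cv2,pickle
F={n:cams.grab_frame(n) for n in ["wrist","side","scene"]}
pickle.dump(F,open("f7.pkl","wb"))
cv2.imwrite("pics/w7.png",cv2.resize(F["wrist"]["img"][:,:,::-1],(768,576),interpolation=2))
cv2.imwrite("pics/s7.png",cv2.resize(F["side"]["img"][120:220,170:300,::-1],None,fx=5,fy=5,interpolation=2))
cv2.imwrite("pics/c7.png",cv2.resize(F["scene"]["img"][150:250,150:280,::-1],None,fx=5,fy=5,interpolation=2))
E
python3 plan.py 525.7 160.2 204 -2.15 8
```

```text
t 11.35 [528.4 159.9 211.5] F [ 0.5  0.8 -0.1] w 54.5
rows 1 rotvec deg [ 0.1  0.3 -0.1]
travel [[0.28, 0.01, 0.75], [0, 0, 0], [0, 0, 0], [0, 0, 0], [0, 0, 0], [0, 0, 0], [0, 0, 0], [0, 0, 0], [0, 0, 0], [0, 0, 0]] angular [[0.002, 0.005, -0.002], [0, 0, 0], [0, 0, 0], [0, 0, 0], [0, 0, 0], [0, 0, 0], [0, 0, 0], [0, 0, 0], [0, 0, 0], [0, 0, 0]]
```

View pics/w7.png

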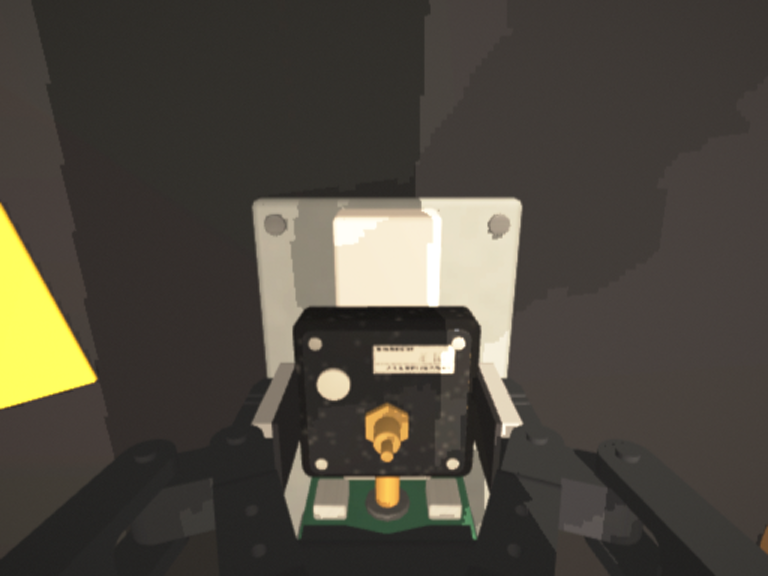

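View pics/s7.png

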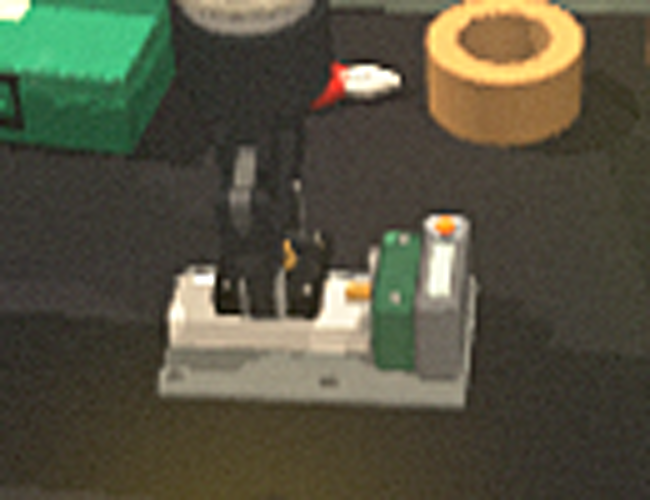

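View pics/c7.png

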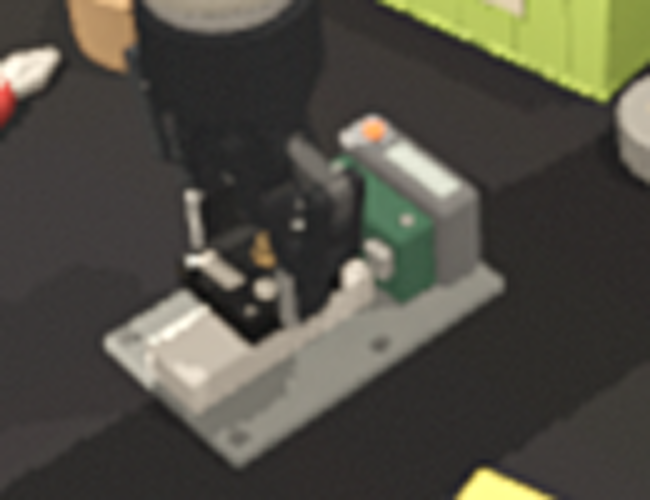

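Everything is centred on column 387: bed 334–441, plunger 387, movement 295–478. The movement is clear of the plunger. Lowering gently.

>>> jog_arm(hand=[5.0,5.0,5.0,5.0,5.0,5.0,5.0,5.0,5.0,5.0], travel=[[0.06,0,0.12],[0.06,0,0.15],[0.06,0,0.15],[0.04,0,0.14],[0.02,0,0.1],[0,0,0.06],[0,0,0.04],[0,0,0.02],[0,0,0],[0,0,0]], angular=[[0,0.001,0],[0,0.001,0],[0,0.001,0],[0,0.001,0],[0,0.001,0],[0,0,0],[0,0,0],[0,0,0],[0,0,0],[0,0,0]])

```text
time: 12.18
tool_pos: [525.9, 160.2, 203.7]
tool_rot: [[-0.999, 0.039, 0.001], [0.039, 0.999, 0.003], [-0.001, 0.003, -1.0]]
wrist_force: [-1.2, 0.5, -1.3]
width: 54.7
```

```bash
python3 plan.py 525.7 160.2 201.5 -2.15 8
```

```text
t 12.18 [525.9 160.2 203.7] F [-1.2  0.5 -1.3] w 54.7
rows 1 rotvec deg [ 0.2  0.1 -0.1]
travel [[0.02, -0.01, 0.22], [0, 0, 0], [0, 0, 0], [0, 0, 0], [0, 0, 0], [0, 0, 0], [0, 0, 0], [0, 0, 0], [0, 0, 0], [0, 0, 0]] angular [[0.003, 0.001, -0.001], [0, 0, 0], [0, 0, 0], [0, 0, 0], [0, 0, 0], [0, 0, 0], [0, 0, 0], [0, 0, 0], [0, 0, 0], [0, 0, 0]]
```

>>> jog_arm(hand=[5.0,5.0,5.0,5.0,5.0,5.0,5.0,5.0,5.0,5.0], travel=[[0,0,0.06],[0,0,0.06],[0,0,0.05],[0,0,0.04],[0,0,0.03],[0,0,0.03],[0,0,0.03],[0,0,0.03],[0,0,0.02],[0,0,0.02]], angular=[[0.001,0,0],[0.001,0,0],[0.001,0,0],[0,0,0],[0,0,0],[0,0,0],[0,0,0],[0,0,0],[0,0,0],[0,0,0]])

```text
time: 13.02
tool_pos: [526.0, 160.2, 201.5]
tool_rot: [[-0.999, 0.039, 0.002], [0.039, 0.999, -0.001], [-0.002, -0.0, -1.0]]
wrist_force: [-2.0, -0.4, 5.7]
width: 54.7
```

```bash
python3 plan.py 525.7 160.2 201.5 -2.15 8
```

```text
t 13.02 [526.  160.2 201.5] F [-2.  -0.4  5.7] w 54.7
rows 1 rotvec deg [-0.   0.1 -0.1]
travel [[0.03, -0.0, 0.0], [0, 0, 0], [0, 0, 0], [0, 0, 0], [0, 0, 0], [0, 0, 0], [0, 0, 0], [0, 0, 0], [0, 0, 0], [0, 0, 0]] angular [[-0.0, 0.002, -0.001], [0, 0, 0], [0, 0, 0], [0, 0, 0], [0, 0, 0], [0, 0, 0], [0, 0, 0], [0, 0, 0], [0, 0, 0], [0, 0, 0]]
```

>>> jog_arm(hand=[5.0,5.0,5.0,5.0,5.0,5.0,5.0,5.0,5.0,5.0], travel=[[0,0,0],[0,0,0],[0,0,0],[0,0,0],[0,0,0],[0,0,0],[0,0,0],[0,0,0],[0,0,0],[0,0,0]], angular=[[0,0.001,0],[0,0.001,0],[0,0,0],[0,0,0],[0,0,0],[0,0,0],[0,0,0],[0,0,0],[0,0,0],[0,0,0]])

```text
time: 13.85
tool_pos: [526.2, 160.2, 201.5]
tool_rot: [[-0.999, 0.039, 0.001], [0.039, 0.999, -0.0], [-0.001, -0.0, -1.0]]
wrist_force: [-0.9, -0.1, 2.6]
width: 54.0
```

```bash
python3 - <<'E'
from station import ctrl,cams
import cv2,pickle
F={n:cams.grab_frame(n) for n in ["wrist","side"]}
pickle.dump(F,open("f8.pkl","wb"))
cv2.imwrite("pics/w8.png",cv2.resize(F["wrist"]["img"][:,:,::-1],(768,576),interpolation=2))
cv2.imwrite("pics/s8.png",cv2.resize(F["side"]["img"][120:220,170:300,::-1],None,fx=5,fy=5,interpolation=2))
E
python3 plan.py 525.7 160.2 201.5 -2.15 8
```

```text
t 13.95 [526.2 160.2 201.5] F [-0.7 -0.2  4. ] w 54.4
rows 1 rotvec deg [-0.   0.  -0.1]
travel [[0.05, -0.0, 0.0], [0, 0, 0], [0, 0, 0], [0, 0, 0], [0, 0, 0], [0, 0, 0], [0, 0, 0], [0, 0, 0], [0, 0, 0], [0, 0, 0]] angular [[-0.0, 0.001, -0.001], [0, 0, 0], [0, 0, 0], [0, 0, 0], [0, 0, 0], [0, 0, 0], [0, 0, 0], [0, 0, 0], [0, 0, 0], [0, 0, 0]]
```

View pics/w8.png

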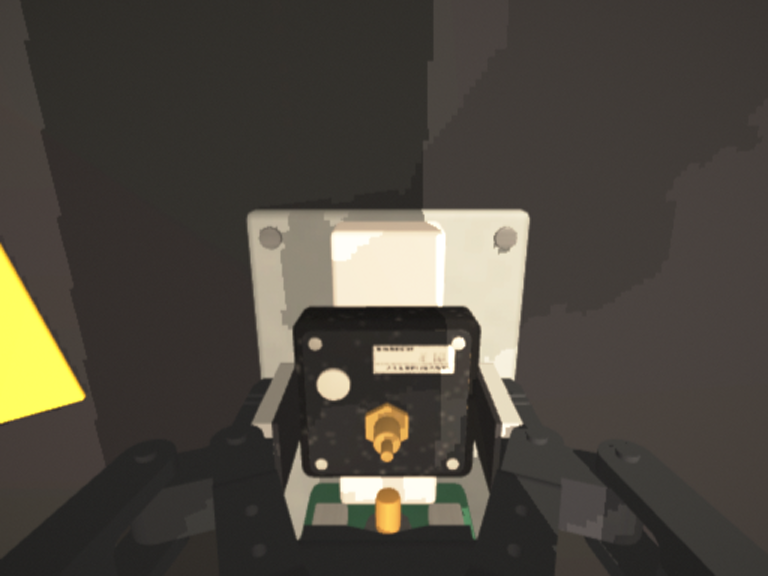

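View pics/s8.png

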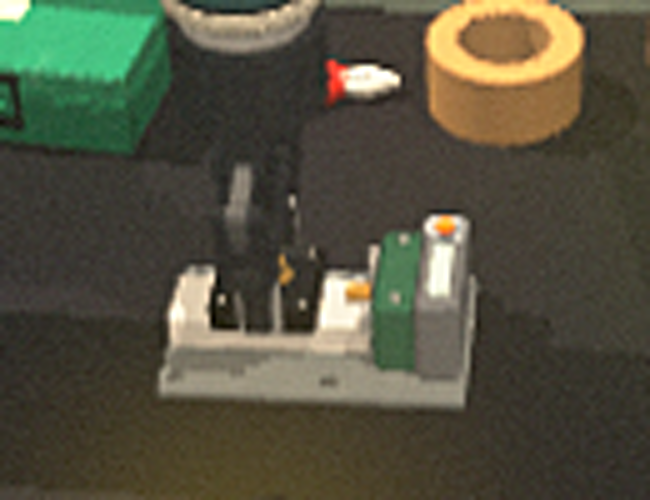

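The movement is flat on the bed (bed reaction about 4 N) with a clear gap to the plunger tip at (388,495). I'll slide it in slowly.

>>> jog_arm(hand=[5.0,5.0,5.0,5.0,5.0,5.0,5.0,5.0,5.0,5.0], travel=[[-0.08,0,0],[-0.12,0,0],[-0.15,0,0],[-0.15,0,0],[-0.15,0,0],[-0.15,0,0],[-0.15,0,0],[-0.12,0,0],[-0.08,0,0],[-0.05,0,0]], angular=[[0,0,0],[0,0,0],[0,0,0],[0,0,0],[0,0,0],[0,0,0],[0,0,0],[0,0,0],[0,0,0],[0,0,0]])

```text
time: 14.78
tool_pos: [529.9, 160.3, 201.9]
tool_rot: [[-0.999, 0.039, -0.021], [0.039, 0.999, -0.001], [0.021, -0.002, -1.0]]
wrist_force: [-1.0, -1.2, 4.5]
width: 54.2
```

```bash
python3 plan.py 547.7 159.4 201.5 -2.15 8
```

```text
t 14.78 [529.9 160.3 201.9] F [-1.  -1.2  4.5] w 54.2
rows 3 rotvec deg [-0.1 -1.2 -0.1]
travel [[-0.59, -0.01, 0.0], [-0.59, -0.01, 0.0], [-0.59, -0.01, 0.01], [0, 0, 0], [0, 0, 0], [0, 0, 0], [0, 0, 0], [0, 0, 0], [0, 0, 0], [0, 0, 0]] angular [[-0.001, -0.007, -0.0], [-0.001, -0.007, -0.0], [-0.001, -0.007, -0.0], [0, 0, 0], [0, 0, 0], [0, 0, 0], [0, 0, 0], [0, 0, 0], [0, 0, 0], [0, 0, 0]]
```

>>> jog_arm(hand=[5.0,5.0,5.0,5.0,5.0,5.0,5.0,5.0,5.0,5.0], travel=[[0,0,-0.02],[0,0,-0.02],[0,0,0],[-0.05,0,0],[-0.05,0,0],[-0.05,0,0],[-0.05,0,0],[-0.05,0,0],[0,0,0],[0,0,0]], angular=[[0,-0.01,0],[0,-0.01,0],[0,-0.01,0],[0,-0.005,0],[0,-0.003,0],[0,-0.003,0],[0,-0.003,0],[0,-0.003,0],[0,0,0],[0,0,0]])

```text
time: 15.62
tool_pos: [528.8, 160.5, 202.0]
tool_rot: [[-0.999, 0.039, 0.023], [0.039, 0.999, -0.003], [-0.023, -0.002, -1.0]]
wrist_force: [-2.2, 0.6, 1.1]
width: 54.3
```

```bash
cat > st.py <<'E'
from station import ctrl
import numpy as np
s=ctrl.read_state();R=s["tool_rot"];p=s["tool_pos"]
print("t",round(s["time"],2),"tcp",p.round(1),"obj",(p+R@[0,0,166]).round(1),"tilt xz,yz deg",np.degrees(R[:2,2]).round(2),"yaw",np.degrees(np.arctan2(-R[1,0],-R[0,0])).round(2),"F",s["wrist_force"].round(1),"T",s["wrist_torque"].round(2),"w",round(s["width"],1))
E
python3 st.py
```

```text
t 15.62 tcp [528.8 160.5 202. ] obj [532.6 160.   36. ] tilt xz,yz deg [ 1.31 -0.17] yaw -2.25 F [-2.2  0.6  1.1] T [0.01 0.18 0.  ] w 54.3
```

>>> jog_arm(hand=[5.0,5.0,5.0,5.0,5.0,5.0,5.0,5.0,5.0,5.0], travel=[[-0.1,0,0],[-0.1,0,0],[-0.1,0,0],[-0.1,0,0],[-0.1,0,0],[-0.1,0,0],[-0.08,0,0],[-0.06,0,0],[-0.03,0,0],[0,0,0]], angular=[[0,0.003,0],[0,0.003,0],[0,0.003,0],[0,0.002,0],[0,0.002,0],[0,0.001,0],[0,0,0],[0,0,0],[0,0,0],[0,0,0]])

```text
time: 16.45
tool_pos: [536.8, 160.1, 201.6]
tool_rot: [[-0.999, 0.039, 0.005], [0.039, 0.999, -0.002], [-0.005, -0.002, -1.0]]
wrist_force: [-0.6, 0.7, 1.8]
width: 54.1
```

```bash
python3 st.py
```

```text
t 16.45 tcp [536.8 160.1 201.6] obj [537.7 159.7  35.6] tilt xz,yz deg [ 0.31 -0.14] yaw -2.26 F [-0.6  0.7  1.8] T [0.06 0.29 0.02] w 54.1
```

>>> jog_arm(hand=[5.0,5.0,5.0,5.0,5.0,5.0,5.0,5.0,5.0,5.0], travel=[[-0.08,0,0],[-0.1,0,0],[-0.1,0,0],[-0.1,0,0],[-0.1,0,0],[-0.1,0,0],[-0.1,0,0],[-0.1,0,0],[-0.1,0,0],[-0.1,0,0]], angular=[[0,0,0],[0,0,0],[0,-0.001,0],[0,-0.001,0],[0,-0.001,0],[0,-0.001,0],[0,-0.001,0],[0,-0.001,0],[0,-0.001,0],[0,-0.001,0]])

```text
time: 17.28
tool_pos: [539.9, 160.2, 201.6]
tool_rot: [[-0.999, 0.04, -0.004], [0.04, 0.999, -0.003], [0.004, -0.003, -1.0]]
wrist_force: [-4.4, 0.8, 5.2]
width: 54.2
```

```bash
python3 st.py
```

```text
t 17.28 tcp [539.9 160.2 201.6] obj [539.1 159.6  35.6] tilt xz,yz deg [-0.26 -0.18] yaw -2.27 F [-4.4  0.8  5.2] T [0.18 0.7  0.01] w 54.2
```

>>> jog_arm(hand=[5.0,5.0,5.0,5.0,5.0,5.0,5.0,5.0,5.0,5.0], travel=[[-0.15,0,-0.01],[-0.15,0,-0.01],[-0.15,0,0],[-0.15,0,0],[-0.15,0,0],[-0.15,0,0],[-0.15,0,0],[-0.15,0,0],[-0.15,0,0],[-0.15,0,0]], angular=[[-0.001,-0.002,0],[-0.001,-0.003,0],[-0.001,-0.003,0],[0,-0.003,0],[0,-0.003,0],[0,-0.003,0],[0,-0.003,0],[0,-0.003,0],[0,-0.003,0],[0,-0.003,0]])

```text
time: 18.12
tool_pos: [541.3, 160.1, 201.6]
tool_rot: [[-0.999, 0.04, -0.009], [0.04, 0.999, -0.003], [0.009, -0.003, -1.0]]
wrist_force: [-6.5, 1.0, 8.5]
width: 54.3
```

```bash
python3 st.py
```

```text
t 18.12 tcp [541.3 160.1 201.6] obj [539.7 159.6  35.6] tilt xz,yz deg [-0.53 -0.15] yaw -2.27 F [-6.5  1.   8.5] T [0.25 0.95 0.08] w 54.3
```

>>> jog_arm(hand=[5.0,5.0,5.0,5.0,5.0,5.0,5.0,5.0,5.0,5.0], travel=[[-0.2,0,-0.03],[-0.22,0,-0.03],[-0.24,0,-0.03],[-0.25,0,-0.02],[-0.25,0,-0.02],[-0.25,0,-0.02],[-0.25,0,-0.02],[-0.25,0,-0.02],[-0.25,0,-0.02],[-0.25,0,-0.02]], angular=[[-0.001,-0.006,0],[-0.001,-0.006,0],[-0.001,-0.006,0],[0,-0.006,0],[0,-0.006,0],[0,-0.006,0],[0,-0.006,0],[0,-0.006,0],[0,-0.006,0],[0,-0.006,0]])

```text
time: 18.95
tool_pos: [543.2, 160.1, 201.6]
tool_rot: [[-0.999, 0.04, -0.004], [0.04, 0.999, -0.004], [0.004, -0.004, -1.0]]
wrist_force: [-8.9, 1.6, 10.4]
width: 54.1
```

```bash
python3 st.py
```

```text
t 18.95 tcp [543.2 160.1 201.6] obj [542.5 159.5  35.6] tilt xz,yz deg [-0.26 -0.23] yaw -2.27 F [-8.9  1.6 10.4] T [0.48 1.44 0.06] w 54.1
```

>>> jog_arm(hand=[5.0,5.0,5.0,5.0,5.0,5.0,5.0,5.0,5.0,5.0], travel=[[-0.3,0,-0.05],[-0.3,0,-0.06],[-0.3,0,-0.06],[-0.3,0,-0.06],[-0.3,0,-0.06],[-0.3,0,-0.06],[-0.3,0,-0.06],[-0.3,0,-0.06],[-0.3,0,-0.06],[-0.3,0,-0.06]], angular=[[-0.002,-0.007,0],[-0.002,-0.007,0],[-0.002,-0.007,0],[-0.002,-0.007,0],[-0.002,-0.007,0],[-0.002,-0.007,0],[-0.002,-0.007,0],[-0.002,-0.007,0],[-0.002,-0.007,0],[-0.002,-0.007,0]])

```text
time: 19.78
tool_pos: [545.6, 158.2, 201.6]
tool_rot: [[-0.999, 0.039, -0.005], [0.039, 0.999, 0.007], [0.005, 0.007, -1.0]]
wrist_force: [-9.9, 0.5, 7.9]
width: 54.4
```

```bash
python3 st.py
```

```text
t 19.78 tcp [545.6 158.2 201.6] obj [544.8 159.3  35.6] tilt xz,yz deg [-0.27  0.39] yaw -2.22 F [-9.9  0.5  7.9] T [-0.01  1.48  0.01] w 54.4
```

>>> jog_arm(hand=[5.0,5.0,5.0,5.0,5.0,5.0,5.0,5.0,5.0,5.0], travel=[[-0.33,0.02,-0.06],[-0.33,0.02,-0.06],[-0.33,0.02,-0.06],[-0.33,0.02,-0.06],[-0.33,0.02,-0.06],[-0.33,0.02,-0.06],[-0.33,0.01,-0.06],[-0.33,0.01,-0.06],[-0.33,0,-0.06],[-0.33,0,-0.06]], angular=[[0.002,-0.008,0],[0.002,-0.009,0],[0.002,-0.009,0],[0.001,-0.009,0],[0.001,-0.009,0],[0.001,-0.009,0],[0,-0.009,0],[0,-0.009,0],[0,-0.009,0],[0,-0.009,0]])

```text
time: 20.62
tool_pos: [545.9, 160.6, 201.6]
tool_rot: [[-0.999, 0.04, 0.001], [0.04, 0.999, -0.008], [-0.002, -0.008, -1.0]]
wrist_force: [-11.6, 3.1, 10.0]
width: 54.1
```

```bash
python3 st.py
```

```text
t 20.62 tcp [545.9 160.6 201.6] obj [546.2 159.3  35.6] tilt xz,yz deg [ 0.08 -0.44] yaw -2.31 F [-11.6   3.1  10. ] T [0.6  1.8  0.15] w 54.1
```

>>> jog_arm(hand=[5.0,5.0,5.0,5.0,5.0,5.0,5.0,5.0,5.0,5.0], travel=[[-0.36,-0.01,-0.08],[-0.37,-0.01,-0.08],[-0.38,-0.01,-0.08],[-0.38,-0.01,-0.08],[-0.38,-0.01,-0.08],[-0.38,-0.01,-0.08],[-0.38,-0.01,-0.08],[-0.38,-0.01,-0.08],[-0.38,0,-0.08],[-0.38,0,-0.08]], angular=[[-0.001,-0.009,0],[-0.001,-0.009,0],[-0.001,-0.009,0],[-0.001,-0.009,0],[-0.001,-0.009,0],[-0.001,-0.009,0],[-0.001,-0.009,0],[-0.001,-0.009,0],[0,-0.009,0],[0,-0.009,0]])

```text
time: 21.45
tool_pos: [546.5, 160.3, 201.6]
tool_rot: [[-0.999, 0.041, -0.003], [0.041, 0.999, -0.006], [0.002, -0.006, -1.0]]
wrist_force: [-12.1, 3.0, 8.4]
width: 54.6
```

```bash
python3 st.py
python3 - <<'E'
from station import ctrl,cams
import cv2,pickle
F={n:cams.grab_frame(n) for n in ["wrist","side"]}
pickle.dump(F,open("f9.pkl","wb"))
cv2.imwrite("pics/w9.png",cv2.resize(F["wrist"]["img"][230:384,150:370,::-1],None,fx=3.6,fy=3.6,interpolation=2))
cv2.imwrite("pics/s9.png",cv2.resize(F["side"]["img"][140:220,190:290,::-1],None,fx=7,fy=7,interpolation=2))
E
python3 st.py
```

```text
t 21.45 tcp [546.5 160.3 201.6] obj [546.1 159.3  35.6] tilt xz,yz deg [-0.14 -0.35] yaw -2.32 F [-12.1   3.    8.4] T [0.69 1.89 0.13] w 54.6
t 21.55 tcp [546.6 160.3 201.6] obj [546.2 159.3  35.6] tilt xz,yz deg [-0.14 -0.35] yaw -2.32 F [-12.7   2.8   8.9] T [0.69 1.9  0.1 ] w 54.1
```

View pics/w9.png

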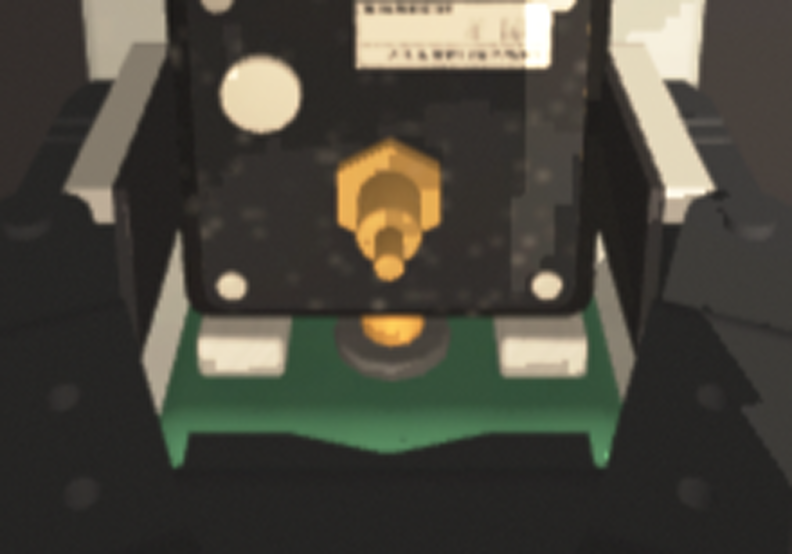

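View pics/s9.png

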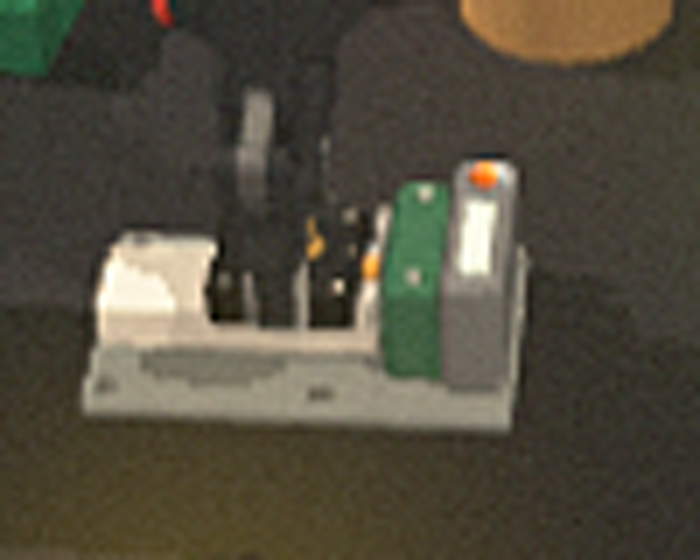

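Run:
```python
import pickle
from h import *
f=pickle.load(open("f9.pkl","rb"))["wrist"]
o=lambda x,y:(150+(x+.5)/3.6-.5,230+(y+.5)/3.6-.5)
for n,p in dict(moveL=(240,315),moveR=(550,316),stopL=(242,340),stopR=(543,340),stopLb=(242,376),stopRb=(543,376)).items(): print(n,ray(f,*o(*p),43).round(1))
```

```text
moveL [570.6 137.9  43. ]
moveR [572.2 179.8  43. ]
stopL [574.7 137.8  43. ]
stopR [576.1 178.9  43. ]
stopLb [580.7 137.3  43. ]
stopRb [582.1 178.9  43. ]
```

There is still a gap of about 3–4 mm to the stop faces (movement edge at row 315, stop edge at row 340 in the enlarged view), and much of the push is going into bed drag. I'll reduce the down-force and push on.

>>> jog_arm(hand=[5.0,5.0,5.0,5.0,5.0,5.0,5.0,5.0,5.0,5.0], travel=[[-0.4,-0.01,-0.12],[-0.4,-0.01,-0.15],[-0.4,-0.01,-0.15],[-0.4,-0.01,-0.15],[-0.4,-0.01,-0.15],[-0.4,0,-0.15],[-0.4,0,-0.15],[-0.4,0,-0.15],[-0.4,0,-0.15],[-0.4,0,-0.15]], angular=[[-0.002,-0.01,0],[-0.002,-0.01,0],[-0.001,-0.01,0],[-0.001,-0.01,0],[-0.001,-0.01,0],[-0.001,-0.01,0],[-0.001,-0.01,0],[-0.001,-0.01,0],[-0.001,-0.01,0],[-0.001,-0.01,0]])

```text
time: 22.38
tool_pos: [549.1, 159.6, 201.6]
tool_rot: [[-0.999, 0.041, -0.0], [0.041, 0.999, -0.003], [0.0, -0.003, -1.0]]
wrist_force: [-10.5, 3.4, 3.5]
width: 54.4
```

```bash
python3 st.py
```

```text
t 22.38 tcp [549.1 159.6 201.6] obj [549.1 159.2  35.6] tilt xz,yz deg [-0.01 -0.16] yaw -2.34 F [-10.5   3.4   3.5] T [0.5  1.71 0.09] w 54.4
```

>>> jog_arm(hand=[5.0,5.0,5.0,5.0,5.0,5.0,5.0,5.0,5.0,5.0], travel=[[-0.4,0,-0.13],[-0.4,0,-0.12],[-0.4,0,-0.12],[-0.4,0,-0.12],[-0.4,0,-0.12],[-0.4,0,-0.12],[-0.4,0,-0.12],[-0.4,0,-0.12],[-0.4,0,-0.12],[-0.4,0,-0.12]], angular=[[-0.001,-0.01,0],[-0.001,-0.01,0],[-0.001,-0.01,0],[-0.001,-0.01,0],[-0.001,-0.01,0],[-0.001,-0.01,0],[-0.001,-0.01,0],[-0.001,-0.01,0],[-0.001,-0.01,0],[-0.001,-0.01,0]])

```text
time: 23.22
tool_pos: [549.5, 159.4, 201.5]
tool_rot: [[-0.999, 0.041, -0.003], [0.041, 0.999, -0.002], [0.003, -0.002, -1.0]]
wrist_force: [-11.8, 1.9, 6.6]
width: 54.4
```

```bash
python3 st.py
python3 - <<'E'
from station import ctrl,cams
import cv2,pickle
F={n:cams.grab_frame(n) for n in ["wrist"]}
pickle.dump(F,open("f10.pkl","wb"))
cv2.imwrite("pics/w10.png",cv2.resize(F["wrist"]["img"][230:384,150:370,::-1],None,fx=3.6,fy=3.6,interpolation=2))
E
python3 st.py
```

```text
t 23.22 tcp [549.5 159.4 201.5] obj [549.1 159.1  35.5] tilt xz,yz deg [-0.15 -0.1 ] yaw -2.34 F [-11.8   1.9   6.6] T [0.46 1.82 0.09] w 54.4
t 23.27 tcp [549.5 159.4 201.5] obj [549.1 159.1  35.5] tilt xz,yz deg [-0.15 -0.1 ] yaw -2.34 F [-10.9   3.    6.3] T [0.47 1.84 0.1 ] w 54.4
```

View pics/w10.png

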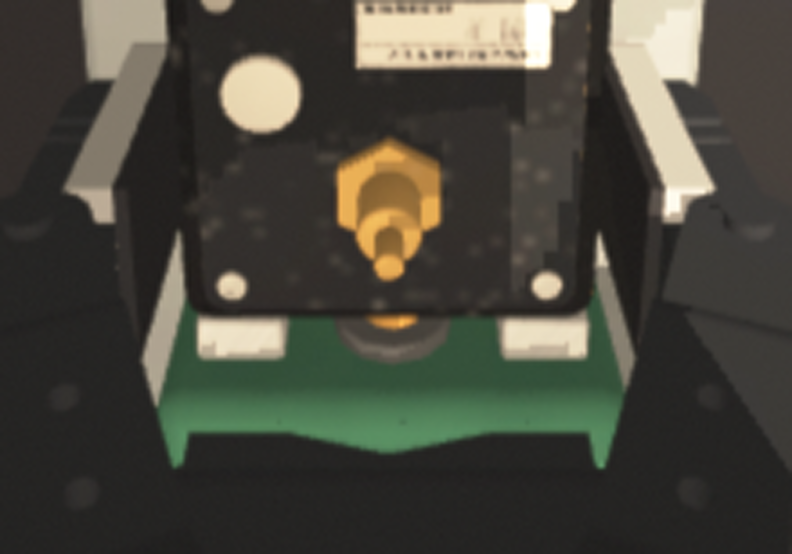

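>>> jog_arm(hand=[5.0,5.0,5.0,5.0,5.0,5.0,5.0,5.0,5.0,5.0], travel=[[-0.44,0,-0.16],[-0.46,0,-0.16],[-0.46,0,-0.16],[-0.46,0,-0.16],[-0.46,0,-0.16],[-0.46,0,-0.16],[-0.46,0,-0.16],[-0.46,0,-0.16],[-0.46,0,-0.16],[-0.46,0,-0.16]], angular=[[-0.001,-0.012,0],[-0.001,-0.012,0],[-0.001,-0.012,0],[-0.001,-0.012,0],[-0.001,-0.012,0],[-0.001,-0.012,0],[-0.001,-0.012,0],[-0.001,-0.012,0],[-0.001,-0.012,0],[-0.001,-0.012,0]])

```text
time: 24.1
tool_pos: [549.4, 159.4, 201.6]
tool_rot: [[-0.999, 0.042, -0.002], [0.042, 0.999, -0.002], [0.002, -0.002, -1.0]]
wrist_force: [-13.0, 3.0, 4.5]
width: 54.1
```

```bash
python3 st.py
```

```text
t 24.1 tcp [549.4 159.4 201.6] obj [549.1 159.2  35.6] tilt xz,yz deg [-0.11 -0.1 ] yaw -2.38 F [-13.    3.    4.5] T [0.62 1.98 0.1 ] w 54.1
```

>>> jog_arm(hand=[5.0,5.0,5.0,5.0,5.0,5.0,5.0,5.0,5.0,5.0], travel=[[-0.5,0,-0.2],[-0.55,0,-0.2],[-0.55,0,-0.2],[-0.55,0,-0.2],[-0.55,0,-0.2],[-0.55,0,-0.2],[-0.55,0,-0.2],[-0.55,0,-0.2],[-0.55,0,-0.2],[-0.55,0,-0.2]], angular=[[-0.001,-0.013,0],[-0.001,-0.013,0],[-0.001,-0.013,0],[-0.001,-0.013,0],[-0.001,-0.013,0],[-0.001,-0.013,0],[-0.001,-0.013,0],[-0.001,-0.013,0],[-0.001,-0.013,0],[-0.001,-0.013,0]])

```text
time: 24.93
tool_pos: [550.9, 159.6, 201.7]
tool_rot: [[-0.999, 0.042, -0.011], [0.042, 0.999, -0.003], [0.011, -0.003, -1.0]]
wrist_force: [-14.4, 3.4, 4.0]
width: 54.3
```

```bash
python3 st.py
python3 - <<'E'
from station import ctrl,cams
import cv2,pickle
F={n:cams.grab_frame(n) for n in ["wrist","side","scene"]}
pickle.dump(F,open("f11.pkl","wb"))
cv2.imwrite("pics/w11.png",cv2.resize(F["wrist"]["img"][290:350,180:340,::-1],None,fx=5,fy=5,interpolation=2))
cv2.imwrite("pics/s11.png",cv2.resize(F["side"]["img"][140:220,190:290,::-1],None,fx=7,fy=7,interpolation=2))
cv2.imwrite("pics/c11.png",cv2.resize(F["scene"]["img"][160:250,160:270,::-1],None,fx=6,fy=6,interpolation=2))
E
python3 st.py
```

```text
t 24.93 tcp [550.9 159.6 201.7] obj [549.1 159.2  35.7] tilt xz,yz deg [-0.62 -0.14] yaw -2.42 F [-14.4   3.4   4. ] T [0.81 2.23 0.08] w 54.3
t 25.08 tcp [550.9 159.6 201.7] obj [549.1 159.2  35.7] tilt xz,yz deg [-0.61 -0.15] yaw -2.42 F [-14.4   3.5   3.6] T [0.77 2.22 0.14] w 54.4
```

View pics/w11.png

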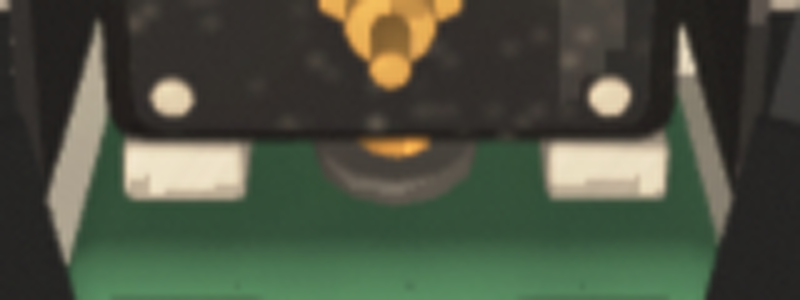

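View pics/s11.png

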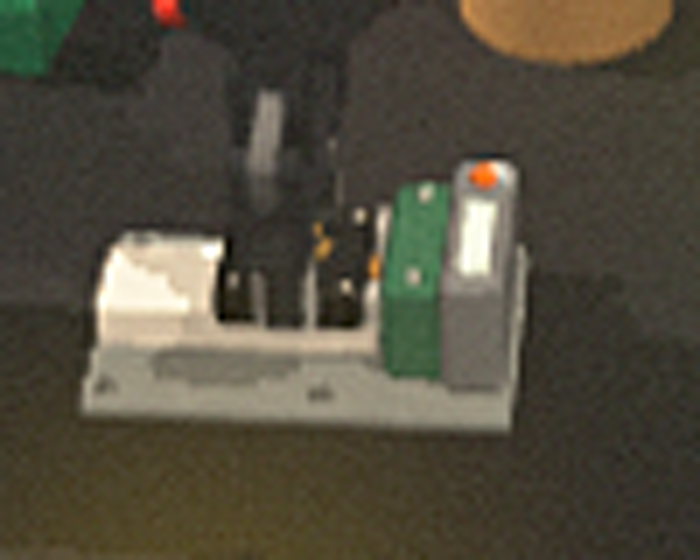

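View pics/c11.png

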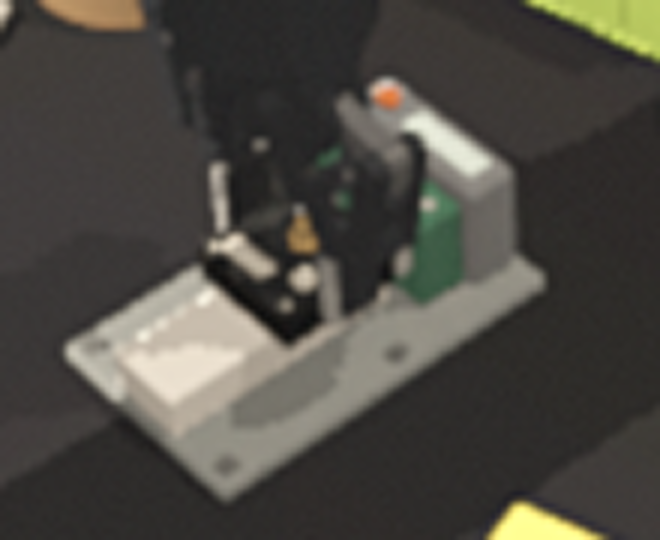

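The wrist view now shows both white stop tops starting directly at the movement edge (row 141 on both sides) with no gap. The movement stays at x=549.1 as the push rises from 10.5 to 14.4 N, so it is seated. I'll level the small tool tilt while holding.

>>> jog_arm(hand=[5.0,5.0,5.0,5.0,5.0,5.0,5.0,5.0,5.0,5.0], travel=[[-0.5,0.02,-0.17],[-0.5,0.02,-0.17],[-0.5,0.02,-0.17],[-0.5,0.02,-0.17],[-0.5,0.02,-0.17],[-0.5,0.02,-0.17],[-0.5,0.02,-0.17],[-0.5,0.02,-0.17],[-0.5,0.02,-0.17],[-0.5,0.02,-0.17]], angular=[[-0.001,-0.017,0],[-0.001,-0.017,0],[-0.001,-0.017,0],[-0.001,-0.017,0],[-0.001,-0.016,0],[-0.001,-0.016,0],[-0.001,-0.016,0],[-0.001,-0.016,0],[-0.001,-0.015,0],[-0.001,-0.014,0]])

```text
time: 25.92
tool_pos: [547.1, 160.5, 201.6]
tool_rot: [[-0.999, 0.042, 0.012], [0.042, 0.999, -0.008], [-0.012, -0.007, -1.0]]
wrist_force: [-12.4, 3.6, 5.0]
width: 54.7
```

```bash
python3 st.py
```

```text
t 25.92 tcp [547.1 160.5 201.6] obj [549.1 159.2  35.6] tilt xz,yz deg [ 0.7  -0.46] yaw -2.4 F [-12.4   3.6   5. ] T [0.68 2.26 0.13] w 54.7
```

>>> jog_arm(hand=[5.0,5.0,5.0,5.0,5.0,5.0,5.0,5.0,5.0,5.0], travel=[[-0.5,-0.03,-0.17],[-0.5,-0.03,-0.17],[-0.5,-0.03,-0.17],[-0.5,-0.03,-0.17],[-0.5,-0.03,-0.17],[-0.5,-0.03,-0.17],[-0.5,-0.03,-0.17],[-0.5,-0.02,-0.17],[-0.5,-0.02,-0.17],[-0.5,-0.01,-0.17]], angular=[[-0.001,-0.011,0],[-0.001,-0.011,0],[-0.001,-0.011,0],[-0.001,-0.011,0],[-0.001,-0.011,0],[-0.001,-0.011,0],[-0.001,-0.011,0],[-0.001,-0.012,0],[-0.001,-0.013,0],[-0.001,-0.013,0]])

```text
time: 26.75
tool_pos: [548.8, 159.9, 201.6]
tool_rot: [[-0.999, 0.042, 0.002], [0.042, 0.999, -0.005], [-0.002, -0.005, -1.0]]
wrist_force: [-13.7, 4.1, 5.1]
width: 54.1
```

```bash
python3 st.py
```

```text
t 26.75 tcp [548.8 159.9 201.6] obj [549.1 159.2  35.6] tilt xz,yz deg [ 0.13 -0.26] yaw -2.43 F [-13.7   4.1   5.1] T [0.66 2.2  0.13] w 54.1
```

>>> jog_arm(hand=[5.0,5.0,5.0,5.0,5.0,5.0,5.0,5.0,5.0,5.0], travel=[[-0.5,-0.03,-0.17],[-0.5,-0.03,-0.17],[-0.5,-0.03,-0.17],[-0.5,-0.03,-0.17],[-0.5,-0.03,-0.17],[-0.5,-0.03,-0.17],[-0.5,-0.02,-0.17],[-0.5,-0.02,-0.17],[-0.5,-0.02,-0.17],[-0.5,-0.02,-0.17]], angular=[[0,-0.0125,0],[0,-0.0125,0],[0,-0.0125,0],[0,-0.0125,0],[0,-0.0125,0],[0,-0.0125,0],[0,-0.0125,0],[0,-0.013,0],[0,-0.013,0],[0,-0.013,0]])

```text
time: 27.58
tool_pos: [549.0, 160.8, 201.7]
tool_rot: [[-0.999, 0.043, 0.001], [0.043, 0.999, -0.01], [-0.001, -0.01, -1.0]]
wrist_force: [-12.8, 6.3, 5.5]
width: 54.4
```

```bash
python3 st.py
python3 - <<'E'
from station import ctrl,cams
import cv2,pickle
for i in range(6):
    F={n:cams.grab_frame(n) for n in ["wrist","scene"]}
    s=ctrl.read_state(); print(s["time"],s["tool_pos"].round(2),s["wrist_force"].round(1))
cv2.imwrite("pics/w12.png",cv2.resize(F["wrist"]["img"][:,:,::-1],(768,576),interpolation=2))
cv2.imwrite("pics/c12.png",cv2.resize(F["scene"]["img"][:,:,::-1],(768,576),interpolation=2))
E
python3 st.py
```

```text
t 27.58 tcp [549.  160.8 201.7] obj [549.1 159.2  35.7] tilt xz,yz deg [ 0.04 -0.55] yaw -2.47 F [-12.8   6.3   5.5] T [1.07 2.22 0.19] w 54.4
27.6833 [549.   160.77 201.68] [-12.7   5.3   4.8]
27.7833 [549.   160.77 201.66] [-13.9   5.1   4.9]
27.8833 [549.01 160.75 201.67] [-12.7   6.    4.7]
27.9833 [549.   160.75 201.65] [-13.6   5.1   5.3]
28.0833 [549.   160.75 201.64] [-13.2   5.9   3.9]
28.1833 [549.03 160.76 201.68] [-13.1   5.5   4.7]
t 28.18 tcp [549.  160.8 201.7] obj [549.2 159.2  35.7] tilt xz,yz deg [ 0.04 -0.55] yaw -2.47 F [-13.1   5.5   4.7] T [0.99 2.23 0.16] w 54.2
```

View pics/w12.png

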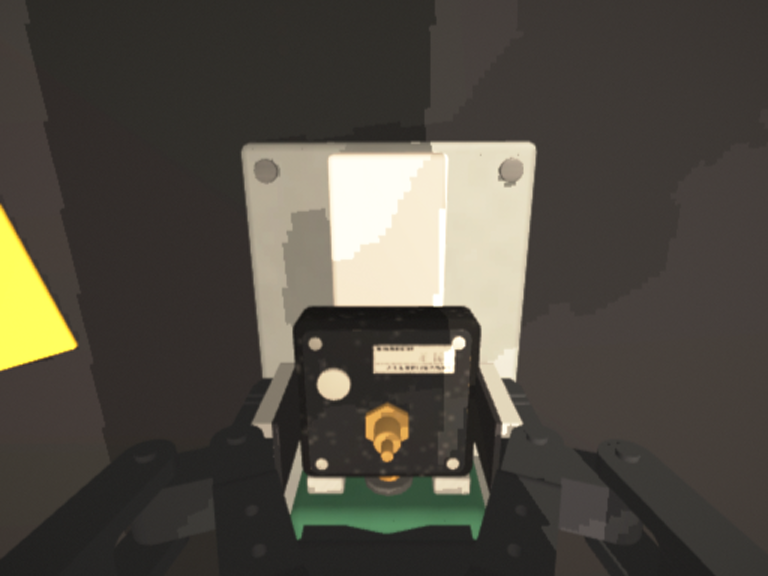

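View pics/c12.png

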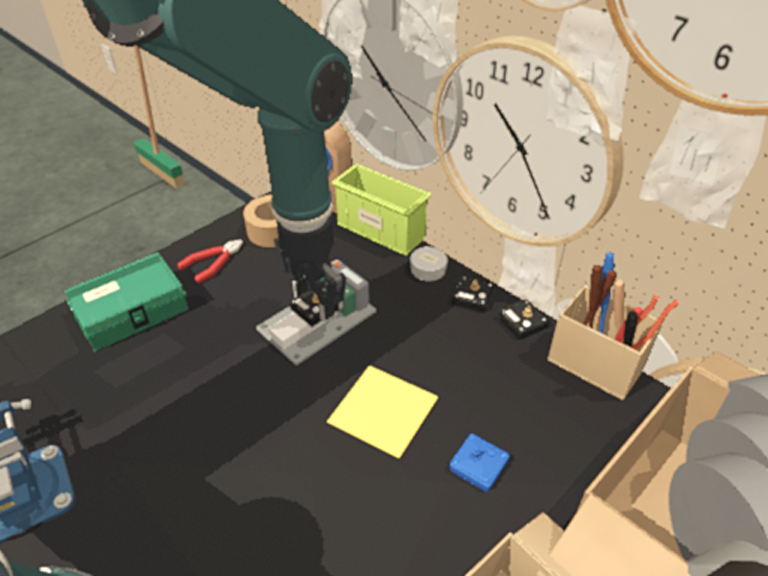

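Seated and steady at about 13 N. I'll make one more trim for the small sideways tilt and force.

>>> jog_arm(hand=[5.0,5.0,5.0,5.0,5.0,5.0,5.0,5.0,5.0,5.0], travel=[[-0.5,-0.02,-0.17],[-0.5,-0.02,-0.17],[-0.5,-0.02,-0.17],[-0.5,-0.02,-0.17],[-0.5,-0.02,-0.17],[-0.5,-0.02,-0.17],[-0.5,-0.01,-0.17],[-0.5,-0.01,-0.17],[-0.5,-0.01,-0.17],[-0.5,-0.01,-0.17]], angular=[[-0.004,-0.0125,0],[-0.004,-0.0125,-0.001],[-0.004,-0.0125,-0.001],[-0.004,-0.0125,-0.001],[-0.004,-0.0125,-0.001],[-0.004,-0.0125,-0.001],[-0.003,-0.0125,0],[-0.003,-0.0125,0],[-0.002,-0.0125,0],[-0.002,-0.0125,0]])

```text
time: 29.02
tool_pos: [549.5, 157.2, 201.7]
tool_rot: [[-0.999, 0.039, -0.003], [0.039, 0.999, 0.011], [0.003, 0.011, -1.0]]
wrist_force: [-12.4, 3.2, 5.9]
width: 54.6
```

```bash
python3 st.py
```

```text
t 29.02 tcp [549.5 157.2 201.7] obj [549.1 159.1  35.7] tilt xz,yz deg [-0.14  0.66] yaw -2.25 F [-12.4   3.2   5.9] T [0.46 2.09 0.04] w 54.6
```

>>> jog_arm(hand=[5.0,5.0,5.0,5.0,5.0,5.0,5.0,5.0,5.0,5.0], travel=[[-0.5,0,-0.18],[-0.5,0,-0.18],[-0.5,0,-0.18],[-0.5,0,-0.18],[-0.5,0,-0.18],[-0.5,0,-0.18],[-0.5,0,-0.18],[-0.5,0,-0.18],[-0.5,0,-0.18],[-0.5,0,-0.18]], angular=[[0.001,-0.0128,0],[0.001,-0.0128,0],[0.001,-0.0128,0],[0.001,-0.0128,0],[0.001,-0.0128,0],[0.001,-0.0128,0],[0,-0.0128,0],[0,-0.0128,0],[-0.001,-0.0128,0],[-0.001,-0.0128,0]])

```text
time: 29.85
tool_pos: [549.8, 159.0, 201.6]
tool_rot: [[-0.999, 0.042, -0.004], [0.042, 0.999, 0.0], [0.004, -0.0, -1.0]]
wrist_force: [-13.0, 3.9, 4.5]
width: 53.9
```

```bash
python3 st.py
```

```text
t 29.85 tcp [549.8 159.  201.6] obj [549.1 159.   35.6] tilt xz,yz deg [-0.24  0.01] yaw -2.39 F [-13.    3.9   4.5] T [0.62 2.06 0.13] w 53.9
```

Run:
```python
from station import ctrl,cams
import cv2
for i in range(4):
    f=cams.grab_frame("wrist"); s=ctrl.read_state(); print(s["time"],s["tool_pos"].round(2),s["wrist_force"].round(1))
cv2.imwrite("pics/w13.png",cv2.resize(f["img"][290:350,180:340,::-1],None,fx=5,fy=5,interpolation=2))
```

```text
29.9 [549.8  159.01 201.53] [-12.8   3.7   3.9]
29.95 [549.81 158.99 201.53] [-12.9   3.5   2.9]
30.0 [549.8  159.01 201.54] [-12.8   3.1   4.5]
30.05 [549.79 159.01 201.52] [-13.6   3.1   3.5]
```

View pics/w13.png

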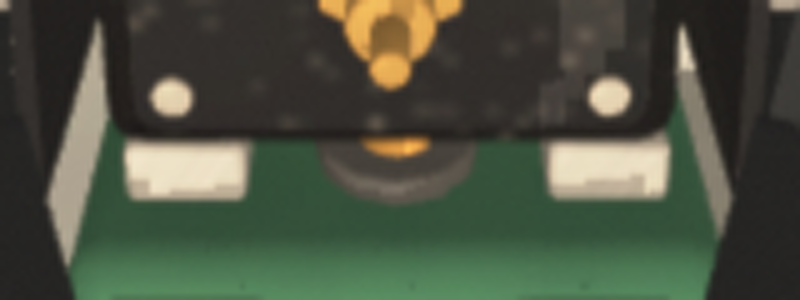

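Both stop tops (rows 141–198) meet the movement edge with no gap, and the push is steady at about 13 N. Handing in.

```bash
python3 -c "
from station import ctrl
print(ctrl.hand_in())"
```

```text
the job is handed in; nothing more can be done
None
```

I picked the movement off the yellow pad and set it flat on the white bed clear of the plunger. I then slid it in against the plunger until it met both stops, and handed in at about 30 s with it still gripped.

**Last checks:**
- **Against the stops:** the movement stayed at x = 549.1 mm while the push rose from 10.5 to 14.4 N. The wrist camera showed no gap at either stop.
- **Push:** it held steady at about 13 N. Bed load was about 4 N and sideways force about 3 N.
- **Level:** the tool was within 0.25° of upright.
- **Rest of the bench:** the spares, blue look-alike, tin, nippers and tape looked unmoved in the last scene view I took, at about 28 s.

**What went less than smoothly:**
- **Slide:** it stuck in places from drag on the bed. The tool rocked by up to about 1.3° during the slide and up to 0.7° while seated before I levelled it.
- **Position:** the movement seated about 1.4 mm past where I had estimated from the cameras. That fits the 2 mm calibration, so I relied on force and the visible gap instead.
- **Opening:** the reading was about 54 mm on the 56 mm body, though the grip held throughout.

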